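Set up the button sample stand

TASK

Set up the sample stand on the button counter: hook the claws of every display arm into the slots of an upright of its own, any upright, and press it down until it is fully home, level and locked. Roll each six-sided sample prism over, face by face, until its button face is on top, and set it across the middle of a mounted arm, one prism to an arm, its length crossways to the arm. Leave the other things on the counter where they are.

Things in the scene. Friction and masses are not known exactly. Their poses are not given: they have to be found in the camera images.
- upright1 (a point): Left (as the robot sees it) of three alike slotted steel uprights in a row, 120 mm apart, on a fixed grey foot whose place and yaw vary. The point is on the front face's centre line, 75 mm above the table, where the underside's rear edge of a locked arm comes. Axes: x into the face, away from the robot (claws go in along +x); y along the row to the left; z up.
- upright2 (a point): Middle upright; point and axes as upright1. Each upright is a front plate 44 mm wide, 4 mm thick, up to 175 mm above the table, hollow behind, with two slots on its centre line, 16 mm wide and 26 mm high: from 85 to 111 and from 125 to 151 mm above the table.
- upright3 (a point): Right upright, like the others; point and axes as upright1. To mount an arm: hold it level and square to the upright, 14 mm (10 to 18) above its locked height, move it in until its backplate meets the face, then 14 mm down. Locked, the arm's point lies 55 mm before and 11 mm above the upright's point.
- arm1_mid (a point): Display arm, 180 g, standing on its underside: a metal bar 106 mm long, 26 wide, 22 high, an 8 mm high lip on top at its front (-x) end, a steel backplate 30 mm wide, 66 mm high at its +x end. The point: middle of the bar, 11 mm above the underside, 55 mm from the backplate's rear face, which looks along +x; y across, z up. 2 or 3 such arms are there.
- arm2_mid (a point): Display arm like arm1. Any arm may be absent (None). Two claws, 8 mm wide, stand 10 mm out from the backplate's rear face, one above the other: necks 8 mm high, 10 to 18 and 50 to 58 mm above the underside; at each neck's end a tongue hangs about 10 mm below it.
- arm3_mid (a point): Display arm like arm1. The gap between tongue and backplate narrows upward from about 7 to 5 mm, so it may bind lightly on the 4 mm plate and want a push down (about 15 N on the bar's top or through the grip); when home, the necks rest on the slots' lower edges.
- prism1_mid (a point): Six-sided wooden prism, 85 g, 60 mm long, 44 mm across flats (sides 25 mm), lying on a long face. The point: its centre; y: its long axis; z: out of the one face that has a row of three sample buttons (1.5 mm proud, no effect on contact). It starts one or two faces away from button face up.
- prism2_mid (a point): Prism like prism1. On an arm its centre lies 33 mm above the arm's point. It can be rolled by taking it by its two end faces (60 mm apart) and turning, or by pushing it over an edge.
- jar: Glass jar, 64 mm across, 85 mm high, a bystander; origin at the centre of its underside.
- calculator: Flat grey calculator, 130 x 75 x 16 mm, a bystander; origin at the centre of its underside.
- tape: Roll of clear tape lying flat, 68 mm across, 24 mm high, a bystander; origin at the centre of its underside.
- spool: Small white spool, upright, 32 mm across, 30 mm high, a bystander; origin at the centre of its underside.
- pencup: Black pen cup, 70 mm across, 90 mm high, a bystander; origin at the centre of its underside.
- stapler: Stapler, 120 x 32 mm, 41 mm high, a bystander; origin at the centre of its underside.

How it is judged (in metres and radians):
On the way:
1. every arm present is hooked into an upright and pressed home (((x of arm1_mid in the frame of upright1 between -0.059 and -0.051 m and y of arm1_mid in the frame of upright1 between -0.006 and 0.006 m and z of arm1_mid in the frame of upright1 between 0.007 and 0.015 m) or (x of arm1_mid in the frame of upright2 between -0.059 and -0.051 m and y of arm1_mid in the frame of upright2 between -0.006 and 0.006 m and z of arm1_mid in the frame of upright2 between 0.007 and 0.015 m) or (x of arm1_mid in the frame of upright3 between -0.059 and -0.051 m and y of arm1_mid in the frame of upright3 between -0.006 and 0.006 m and z of arm1_mid in the frame of upright3 between 0.007 and 0.015 m)) and angle between each of arm1_mid, arm2_mid, arm3_mid's own z axis and vertical below 0.07 rad and angle between the x axis of each of arm1_mid, arm2_mid, arm3_mid and the x axis of upright2, either way round below 0.12 rad and ((x of arm2_mid in the frame of upright1 between -0.059 and -0.051 m and y of arm2_mid in the frame of upright1 between -0.006 and 0.006 m and z of arm2_mid in the frame of upright1 between 0.007 and 0.015 m) or (x of arm2_mid in the frame of upright2 between -0.059 and -0.051 m and y of arm2_mid in the frame of upright2 between -0.006 and 0.006 m and z of arm2_mid in the frame of upright2 between 0.007 and 0.015 m) or (x of arm2_mid in the frame of upright3 between -0.059 and -0.051 m and y of arm2_mid in the frame of upright3 between -0.006 and 0.006 m and z of arm2_mid in the frame of upright3 between 0.007 and 0.015 m)) and ((x of arm3_mid in the frame of upright1 between -0.059 and -0.051 m and y of arm3_mid in the frame of upright1 between -0.006 and 0.006 m and z of arm3_mid in the frame of upright1 between 0.007 and 0.015 m) or (x of arm3_mid in the frame of upright2 between -0.059 and -0.051 m and y of arm3_mid in the frame of upright2 between -0.006 and 0.006 m and z of arm3_mid in the frame of upright2 between 0.007 and 0.015 m) or (x of arm3_mid in the frame of upright3 between -0.059 and -0.051 m and y of arm3_mid in the frame of upright3 between -0.006 and 0.006 m and z of arm3_mid in the frame of upright3 between 0.007 and 0.015 m))), for 0.2 s.
At the end, for the whole second after the job is handed in: Every arm locked in an upright (4 mm; 6 mm sideways; tilt 0.07, yaw 0.12 rad). Every prism at rest across a mounted arm (0.35 rad), button face up (0.12 rad), centre within 25 mm of the arm's middle lengthwise, 14 mm sideways, 6 mm in height (all of step 1 and ((x of prism1_mid in the frame of upright1 between -0.08 and -0.03 m and y of prism1_mid in the frame of upright1 between -0.014 and 0.014 m and z of prism1_mid in the frame of upright1 between 0.038 and 0.05 m) or (x of prism1_mid in the frame of upright2 between -0.08 and -0.03 m and y of prism1_mid in the frame of upright2 between -0.014 and 0.014 m and z of prism1_mid in the frame of upright2 between 0.038 and 0.05 m) or (x of prism1_mid in the frame of upright3 between -0.08 and -0.03 m and y of prism1_mid in the frame of upright3 between -0.014 and 0.014 m and z of prism1_mid in the frame of upright3 between 0.038 and 0.05 m)) and angle between each of prism1_mid, prism2_mid's own z axis and vertical below 0.12 rad and linear speed of each of prism1, prism2 below 0.02 m/s and angle between the y axis of each of prism1_mid, prism2_mid and the y axis of upright2, either way round below 0.35 rad and ((x of prism2_mid in the frame of upright1 between -0.08 and -0.03 m and y of prism2_mid in the frame of upright1 between -0.014 and 0.014 m and z of prism2_mid in the frame of upright1 between 0.038 and 0.05 m) or (x of prism2_mid in the frame of upright2 between -0.08 and -0.03 m and y of prism2_mid in the frame of upright2 between -0.014 and 0.014 m and z of prism2_mid in the frame of upright2 between 0.038 and 0.05 m) or (x of prism2_mid in the frame of upright3 between -0.08 and -0.03 m and y of prism2_mid in the frame of upright3 between -0.014 and 0.014 m and z of prism2_mid in the frame of upright3 between 0.038 and 0.05 m))); the robot touches nothing.
It fails at once if a bystander is pushed more than 50 mm from its place (distance of any of jar, calculator, tape, spool, pencup, stapler from where it was at the start of the episode above 0.05 m).
It fails at once if a bystander is knocked over (angle between any of jar, calculator, tape, spool, pencup, stapler's own z axis and vertical above 0.6 rad).
Of arm1, arm2, arm3 only 2 to 3 are there at a start; the rules pass over those that are not, and their reading is None.
At some moment in a run one of arm1, arm2, arm3 may be knocked a few centimetres aside while the robot is not near it.
It also fails if it takes over 210 s, if anything falls off the work surface, if the arm or the gripper's body presses on something with over 40 N, if the wrist force passes 120 N, or if a joint passes its speed limit or range.

ROBOT

A 6-joint arm with a two-finger parallel gripper is mounted at the origin on the work surface. World frame = base frame: x ahead of the robot, y to its left, z up, the work surface at z = 0. Lengths are in mm, angles in degrees, forces in N, time in s.
With the tool pointing down it reaches from about 300 to 850 mm from the base axis. Payload 4.2 kg.
Tool frame: the origin (TCP) lies midway between the tips of the shut fingers; the grasp point (between the pads) lies 19 mm behind it (env.hold_point_z is the z of the grasp point in the tool frame, in mm); z points along the fingers, y is the direction in which the jaws open and shut (so a half turn about z gives the same grasp; the last joint's range is limited). The gripper opens to 91 mm and grips with 3 to 60 N. Pads are 32 mm wide; open, the fingers measure 118 mm over their backs; the gripper's body (76 mm by 178 mm) begins 60 mm behind the grasp point.
Start: joints at [66.692, 18.312, 89.639, -0, 72.044, -1.146], TCP at [216.909, 532.535, 213.976] pointing down, gripper open.
Joint ranges: [-177.97, 177.97], [-48.28, 115.42], [12.27, 149.76], [-77.06, 257.06], [2.81, 150.46], [-146.56, 146.56]. Speed limits (degrees/s): [147.25, 147.25, 180, 180, 180, 180].

INTERFACE

Orientations are given as [roll, pitch, yaw] about the fixed x, y, z axes, in that order (R = Rz(yaw) Ry(pitch) Rx(roll)).
In Python, from workcell import env, grab_frame, camera_params, spotter gives the robot as it stands. The module is installed in compiled form; this text tells all that it offers.
- The arm moves only by the shell command python3 -m jog 'ROWS' [FORCE]. ROWS is text: rows parted by semicolons, each of 7 numbers parted by spaces: the turn, a rotation vector about the world's x, y, z in units of 5 degrees (1.0 is 5 degrees), then the shift along the world's x, y, z in units of 25 mm (1.0 is 25 mm), then the opening, from 0 (shut) to 1 (fully open). A call has 1 to 5 rows; each row is the pose to reach, as a shift and turn from the pose commanded when the call began; what a row does not reach only later rows make up. A row lasts 1/8 s, in which the tool goes at most 62.5 mm and 10.7 degrees, less where a joint would pass 70% of its speed; a pose out of reach is approached as far as the arm can. A call with a gripper value outside its range is refused whole. The fingers move at their own pace and stop on an object; FORCE is the grip in N (left out, the last holds). Time passes only in rows, so rows that repeat a pose let the fingers close. It gives the time, the measured TCP pose, the force and the opening at its end, in the units of the state.
- env.state(): the state, without advancing time (a new reading comes with each control period).
- grab_frame(name): name is "side" or "top" or "wrist"; returns the picture (480x640x3 uint8, red, green, blue); there is no depth.
- camera_params(name): a dict with "K" (3x3 intrinsics, pixels), "rvec" (rotation vector, rad) and "tvec" (3), from world to camera coordinates, as OpenCV has them. Camera axes: x right, y down, z forward; pixel columns grow to the right and rows downward; lengths in mm; the calibration is good to about 2 mm. A picture is of the moment at which its call begins: read the wrist's pose just before it. camera_params takes no time and is no camera call; for the wrist camera it gives the pose at the moment of the call.
- env.job_done(): hands the job in, once; it reports no verdict.
Trained networks look in the newest picture that a camera, given by its name, has taken for a name from the list of things; names that differ only in an ending like _2 or _b are one class to them, and where a whole thing is asked for, a point or a joint stands for the part that bears it (a point fixed in the world has none). Each returns a list of dicts, best first, with "conf" (0 to 1); they miss things now and then, are a little off and sometimes report something else, mostly with a low value. They report only what shows in the picture. A call takes as long as a camera call.
- spotter.look_for(query, camera): "box" ([left, top, width, height] in pixels, round what is visible of it).
- spotter.trace(query, camera): "region" (480x640 bool, what is visible of it) and "box" ([left, top, width, height] in pixels, round what is visible of it).
The state is a dict: "time_s": time; "qpos": joint angles; "qvel": joint speeds; "effort": joint torques, N m; "ee_pos": TCP position; "ee_rot": TCP orientation; "force": force on the tool from outside, world axes, zero at the start; "torque": the same for the moment, N m; "gripper_width": finger opening in mm.
Only numpy, scipy, OpenCV 4.12 (cv2) and the standard library are available. Lean on these libraries where they do the work, as an engineer would, in place of code of your own. Each camera call takes 0.05 s, during which the arm holds its last target. There are 200 camera calls.

## Working session

There is one attempt and no reset: what is moved stays moved. The work goes in short steps, Python scripts to look and compute and a shell command to move; the robot and the scene stay as the last step left them, time stands still between calls to the robot, and variables do not carry over. Pictures are saved under pics/ and viewed, about 12 in all and at most 16, crops included, and the job is handed in when it is done.

```bash
ls; mkdir -p pics; cat > h.py <<'E'
import numpy as np, cv2
from workcell import env, grab_frame, camera_params, spotter
def save(name,fn,crop=None,scale=1):
    im=grab_frame(name); 
    c=im if crop is None else im[crop[1]:crop[3],crop[0]:crop[2]]
    if scale!=1: c=cv2.resize(c,None,fx=scale,fy=scale,interpolation=cv2.INTER_CUBIC)
    cv2.imwrite('pics/'+fn,c[:,:,::-1]); return im
def ray(cam,uv,p=None):
    p=p or camera_params(cam); R=cv2.Rodrigues(np.array(p['rvec'],float))[0]; t=np.array(p['tvec'],float).ravel()
    d=R.T@np.linalg.inv(p['K'])@np.array([uv[0],uv[1],1.]); return -R.T@t,d
def onz(cam,uv,z,p=None):
    c,d=ray(cam,uv,p); return c+d*(z-c[2])/d[2]
def proj(cam,P,p=None):
    p=p or camera_params(cam); return cv2.projectPoints(np.array(P,float).reshape(-1,3),np.array(p['rvec'],float),np.array(p['tvec'],float),np.array(p['K'],float),None)[0].reshape(-1,2)
E
python3 - <<'E'
from h import *
np.set_printoptions(precision=1,suppress=True)
save('top','top0.png');save('side','side0.png')
for c in ('top','side'):
    p=camera_params(c);print(c,ray(c,(320,240)),p['K'][0][0])
print(env.hold_point_z,env.state())
for q in ('arm1_mid','prism1_mid','upright1'):
  for c in ('top','side'):
    try: print(q,c,[(r['box'],round(r['conf'],2)) for r in spotter.look_for(q,c)])
    except Exception as e: print(q,c,e)
E
```

```text
pics
top (array([ 475.8,    7.1, 1460.5]), array([ 0.,  0., -1.])) 593.3491138342882
side (array([-205.8, -859.5,  833.6]), array([ 0.6,  0.6, -0.5])) 532.6674971911032
-18.8 {'time_s': 0.1, 'qpos': array([66.7, 18.3, 89.7, -0. , 72. , -1.1]), 'qvel': array([-0. , -0.1, -0.2, -0. , -0. , -0. ]), 'effort': array([  0. , -41.3, -23.3,   0.1,   0. ,  -0. ]), 'ee_pos': array([216.7, 532.1, 213.2]), 'ee_rot': array([-179.9,    0. ,  157.8]), 'force': array([0.5, 0.5, 0.3]), 'torque': array([ 0. , -0.1,  0. ]), 'gripper_width': 91.28445562329877}
arm1_mid top []
arm1_mid side []
prism1_mid top [([436.1, 279.9, 29.5, 25.1], 0.95), ([336.7, 255.0, 9.3, 11.9], 0.73)]
prism1_mid side [([344.3, 334.9, 35.7, 31.7], 0.82)]
upright1 top [([238.5, 133.7, 147.6, 66.1], 0.85)]
upright1 side [([216.2, 186.8, 21.1, 32.6], 0.67), ([304.2, 168.6, 105.7, 109.7], 0.66)]
```

View pics/top0.png

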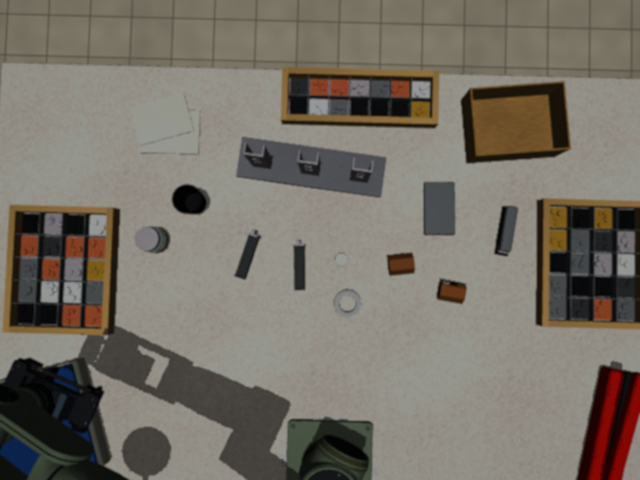

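View pics/side0.png

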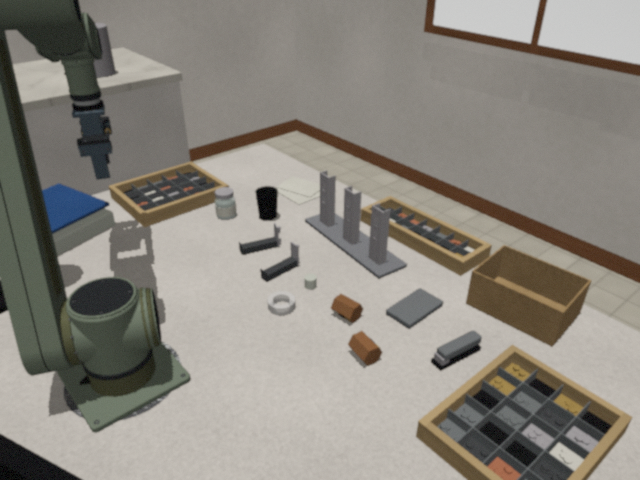

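Top view: uprights around (254,152), (308,160) and (362,168). The two arms are at (247,254) and (299,265), backplates toward the stand. The prisms are at (401,264) and (452,292). Side view agrees, and the third arm is absent. I'll move above the arms and look with the wrist camera.

```bash
python3 -m jog '1 0 0 0 0 2 1; 0 0 2 3.6 -8 4 1; 0 0 2 3.6 -8 4 1; 0 0 4 3.6 -8 4 1; 0 0 4 3.6 -8 4 1' >/dev/null; python3 -m jog '0 0 .44 3.7 -8.5 1.5 1; 0 0 .44 3.7 -8.5 1.5 1; 0 0 .44 3.7 -8.5 1.5 1; 0 0 .44 3.7 -8.5 1.5 1;0 0 .44 3.7 -8.5 1.5 1'
python3 - <<'E'
from h import *
np.set_printoptions(precision=1,suppress=True)
save('wrist','w0.png'); print(ray('wrist',(320,240)),camera_params('wrist')['K'][0][0])
s=env.state();print(s['ee_pos'],s['ee_rot'],s['qpos'])
E
```

```text
time_s: 1.65
ee_pos: [400.4, 117.7, 352.1]
ee_rot: [-180.0, 0.1, 179.7]
force: [-0.0, -0.6, 0.4]
gripper_width: 90.9
(array([317. , 120.2, 521.5]), array([ 0.3,  0. , -1. ])) 335.3248470215012
[399.7 119.2 351.7] [180.    0.  179.8] [ 15.    0.1  92.6   0.   87.3 -74.9]
```

View pics/w0.png

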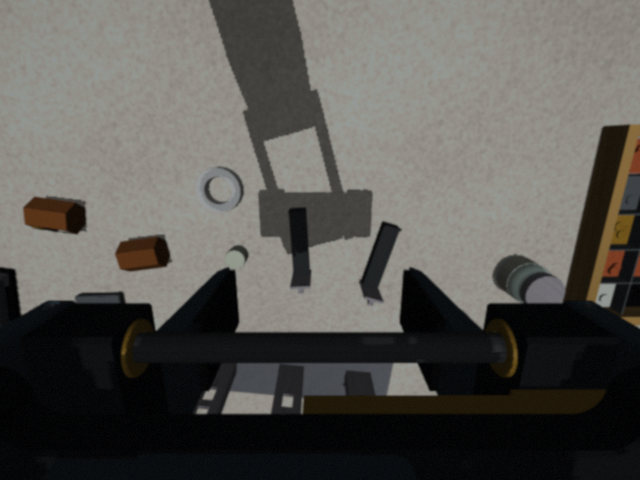

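Wrist camera sits on the robot side and sees both arms (B at (300,250), A at (381,262)), with the prisms to the left. Next I'll zoom in on the uprights in the fixed views.

```bash
python3 - <<'E'
from h import *
np.set_printoptions(precision=1,suppress=True)
for uv,z in [((298,208),22),((301,283),66),((391,224),22),((370,296),66),((55,215),22),((142,252),22),((235,258),30)]: print(uv,onz('wrist',uv,z))
a=grab_frame('top')[125:205,230:395]; b=grab_frame('side')[160:280,290:415]
a=cv2.resize(a,None,fx=4.8,fy=4.8,interpolation=cv2.INTER_CUBIC)
cv2.imwrite('pics/c1.png',a[:,:,::-1])
b=cv2.resize(b,None,fx=4.8,fy=4.8,interpolation=cv2.INTER_CUBIC)
cv2.imwrite('pics/c2.png',b[:,:,::-1])
r=spotter.trace('upright1','top')
if r:
  m=r[0]['region'].astype(np.uint8); c=max(cv2.findContours(m,0,1)[0],key=cv2.contourArea); print(cv2.minAreaRect(c))
E
```

```text
(298, 208) [411.2  88.7  22. ]
(301, 283) [514.5  93.5  66. ]
(391, 224) [436.4 230.3  22. ]
(370, 296) [535.8 195.8  66. ]
(55, 215) [ 420.7 -279.9   22. ]
(142, 252) [ 480.1 -157.2   22. ]
(235, 258) [487.8 -10.2  30. ]
((310.28997802734375, 166.97000122070312), (147.36105346679688, 42.567832946777344), 8.130102157592773)
```

View pics/c1.png

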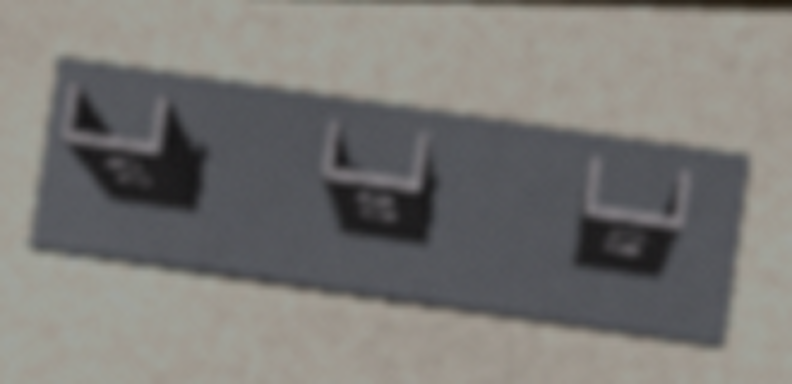

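View pics/c2.png

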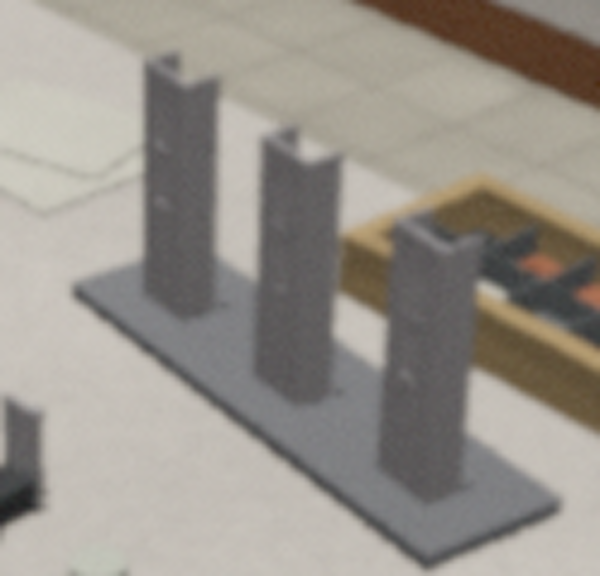

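```bash
cat >> h.py <<'E'
def tri(c1,u1,c2,u2):
    a,d=ray(c1,u1); b,e=ray(c2,u2); d=d/np.linalg.norm(d);e=e/np.linalg.norm(e)
    s=np.linalg.lstsq(np.c_[d,-e],b-a,rcond=None)[0]; return (a+d*s[0]+b+e*s[1])/2
E
python3 - <<'E'
from h import *
np.set_printoptions(precision=1,suppress=True)
T=lambda u:(230+u[0]/4.8,125+u[1]/4.8); S=lambda u:(290+u[0]/4.8,160+u[1]/4.8)
f=[((62,142),(163,157)),((322,184),(424,193)),((588,219),(684,229))]
C=[]
for l,r in f:
    a,b=onz('top',T(l),175),onz('top',T(r),175); C.append((a+b)/2); print('top L,R,mid',a,b,(a+b)/2,np.linalg.norm(a-b))
y=C[0]-C[2]; print('len',np.linalg.norm(y),'yaw',np.degrees(np.arctan2(-y[0],y[1])))
for u in [(184,88),(308,165),(447,250)]: print('side R edge',onz('side',S(u),175))
r=spotter.look_for('spool','wrist'); r2=spotter.look_for('spool','top'); r3=spotter.look_for('spool','side')
mid=lambda b:(b[0]+b[2]/2,b[1]+b[3]/2)
for c,q in (('wrist',r),('top',r2),('side',r3)):
    if q: print(c,mid(q[0]['box']),onz(c,mid(q[0]['box']),15))
for uv,z in [((241,277),22),((253,233),66),((299,289),22),((299,243),66),((401,264),22),((452,292),22)]: print(uv,onz('top',uv,z))
print(proj('wrist',[env.state()['ee_pos']]), camera_params('top'))
E
```

```text
top L,R,mid [713.6 207.1 175. ] [707.9 160.9 175. ] [710.8 184.  175. ] 46.58078779044937
top L,R,mid [697.4  88.2 175. ] [694.5  41.7 175. ] [696.   64.9 175. ] 46.58574860204727
top L,R,mid [684.5 -33.1 175. ] [681.1 -76.8 175. ] [682.8 -55.  175. ] 43.81752310636006
len 240.630493924493 yaw -6.682385280194
side R edge [706.  157.2 175. ]
side R edge [693.7  39.2 175. ]
side R edge [682.4 -77.7 175. ]
wrist (237.3, 257.75) [492.2  -8.1  15. ]
side (310.5, 279.0) [499.6  -9.3  15. ]
(241, 277) [443.2 225.5  22. ]
(253, 233) [548.3 194.1  66. ]
(299, 289) [418.   84.2  22. ]
(299, 243) [527.6  85.   66. ]
(401, 264) [ 485.  -160.9   22. ]
(452, 292) [ 420.7 -285.2   22. ]
[[317.3 297.9]] {'K': array([[593.3,   0. , 327.9],
       [  0. , 593.3, 237.1],
       [  0. ,   0. ,   1. ]]), 'rvec': array([ 2.2, -2.2,  0. ]), 'tvec': array([   3.3,  546.2, 1435.7])}
```

```bash
python3 -m jog '0 0 0 2.7 -1.3 -8 1; 0 0 0 2.7 -1.3 -8 1; 0 0 0 2.7 -1.3 -8 1; 0 0 0 2.7 -1.3 -8 1; 0 0 0 2.7 -1.3 -8 1'
python3 - <<'E'
from h import *
save('wrist','w1.png')
s=env.state();print(s['ee_pos'],s['ee_rot'])
E
```

```text
time_s: 2.62
ee_pos: [465.7, 87.9, 149.6]
ee_rot: [-180.0, -0.3, -179.9]
force: [-0.1, -0.5, -0.3]
gripper_width: 91.1
[466.61123828  88.12846412 151.24957515] [-1.79999189e+02 -8.88993835e-02 -1.79911955e+02]
```

View pics/w1.png

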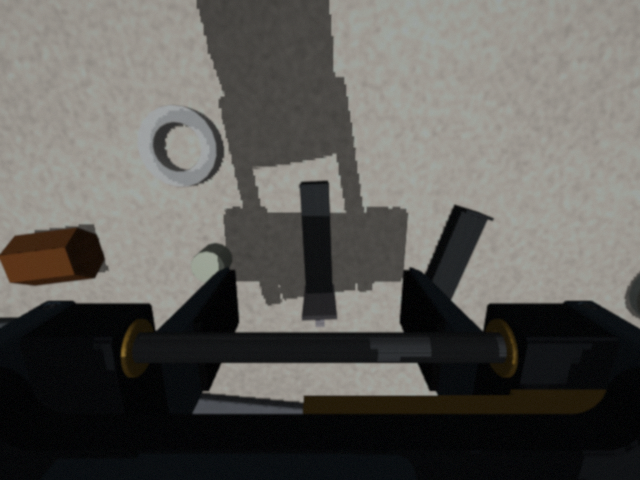

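Bar B: front lip at (314,183), backplate top at (319,316). It's nearly centred under the gripper. Bar A's front is at (473,210).

```bash
python3 - <<'E'
from h import *
np.set_printoptions(precision=1,suppress=True)
for uv,z in [((314.5,183),30),((318.5,318),66),((303,200),22),((329,200),22),((303,285),22),((333,285),22),((473,209),30)]: print(uv,onz('wrist',uv,z))
E
```

```text
(314.5, 183) [416.9  85.2  30. ]
(318.5, 318) [526.6  88.7  66. ]
(303, 200) [432.9  74.7  22. ]
(329, 200) [432.9  98.   22. ]
(303, 285) [515.5  73.7  22. ]
(333, 285) [515.5 102.7  22. ]
(473, 209) [439.4 224.5  30. ]
```

```bash
python3 -m jog '0 0 .4 .2 -.04 -3 1; 0 0 .4 .2 -.04 -5 1; 0 0 .4 .2 -.04 -5.85 1; 0 0 .4 .2 -.04 -5.85 1; 0 0 .4 .2 -.04 -5.85 0' 45; python3 -m jog '0 0 0 0 0 0 0; 0 0 0 0 0 0 0;0 0 0 0 0 0 0;0 0 0 0 0 0 0;0 0 0 0 0 0 0'
```

```text
time_s: 3.3
ee_pos: [473.7, 87.2, 7.2]
ee_rot: [180.0, 0.2, -177.9]
force: [-0.1, 0.3, 0.4]
gripper_width: 84.5
time_s: 3.92
ee_pos: [471.9, 86.5, 5.2]
ee_rot: [180.0, -0.0, -178.0]
force: [-0.5, -0.1, -0.3]
gripper_width: 34.2
```

```bash
python3 -m jog '0 0 0 0 0 0 0; 0 0 0 0 0 0 0;0 0 0 0 0 0 0;0 0 0 0 0 2 0;0 0 0 0 0 3.6 0'; python3 -m jog '0 0 -.8 1.5 -1.7 .6 0; 0 0 -1.65 3 -3.5 .6 0; 0 0 -1.65 4.85 -5.3 .55 0;0 0 -1.65 4.85 -5.3 .55 0;0 0 -1.65 4.85 -5.3 .55 0'
python3 - <<'E'
from h import *
im=save('wrist','w2.png')
s=env.state();print(s['ee_pos'],s['ee_rot'],s['force'],s['gripper_width'])
im=grab_frame('side')[160:280,290:415];b=cv2.resize(im,None,fx=4.8,fy=4.8,interpolation=cv2.INTER_CUBIC)
cv2.imwrite('pics/s2.png',b[:,:,::-1])
E
```

```text
time_s: 4.55
ee_pos: [471.7, 86.6, 96.1]
ee_rot: [180.0, -0.0, -178.0]
force: [0.8, 0.4, -2.1]
gripper_width: 25.5
time_s: 5.18
ee_pos: [592.1, -45.8, 108.0]
ee_rot: [180.0, -0.2, 173.7]
force: [-0.5, 0.6, -1.8]
gripper_width: 25.7
[591.79382858 -45.30984045 108.24942684] [ 1.79974071e+02 -1.48378007e-01  1.73798666e+02] [ 0.39453827  0.37760358 -2.1111543 ] 26.133628286494
```

View pics/w2.png

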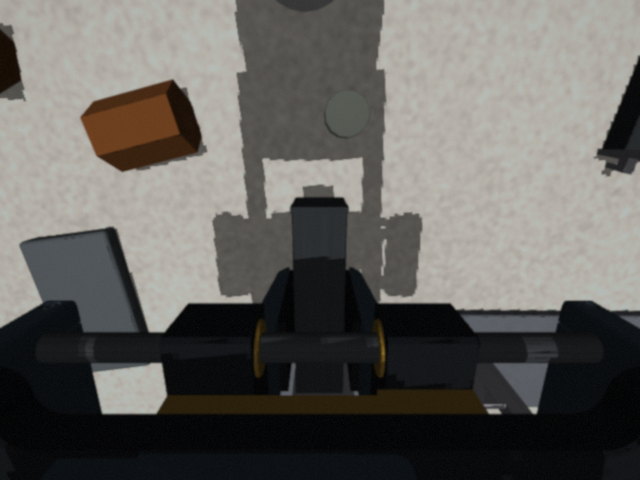

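```bash
python3 -c "
from h import *
print(onz('wrist',(319.5,199),133))"; python3 -m jog '0 0 0 0 0 -.57 0; 0 0 0 1 -.11 -.57 0; 0 0 0 2 -.22 -.57 0; 0 0 0 2.6 -.29 -.57 0; 0 0 0 2.6 -.29 -.57 0';  python3 -m jog '0 0 0 .1 -.011 0 0; 0 0 0 .3 -.033 0 0; 0 0 0 .4 -.044 0 0; 0 0 0 .5 -.055 0 0; 0 0 0 .5 -.055 0 0'
```

```text
[533.02834371 -37.53341497 133.        ]
time_s: 5.9
ee_pos: [639.7, -50.1, 90.0]
ee_rot: [180.0, -2.5, 173.8]
force: [-33.3, 3.6, 7.8]
gripper_width: 25.9
time_s: 6.52
ee_pos: [642.3, -50.4, 89.8]
ee_rot: [180.0, -3.7, 173.8]
force: [-59.2, 7.0, 18.4]
gripper_width: 25.5
```

```bash
python3 - <<'E'
from h import *
print(env.state()['ee_pos'],env.state()['ee_rot'])
a=grab_frame('side')[165:285,330:430];b=cv2.resize(a,None,fx=5,fy=5,interpolation=cv2.INTER_CUBIC)
cv2.imwrite('pics/s3.png',b[:,:,::-1])
E
```

```text
[642.25043693 -50.39246074  89.80372374] [179.99086185  -3.69146221 173.84607122]
```

View pics/s3.png

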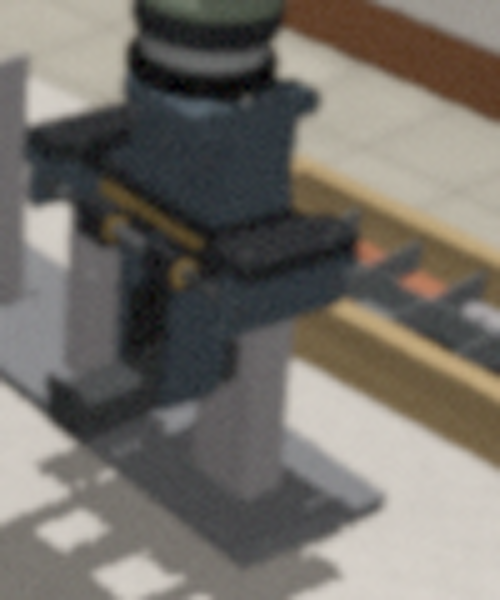

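```bash
python3 - <<'E'
from h import *
im=grab_frame('wrist')[140:440,200:440]
cv2.imwrite('pics/w3.png',cv2.resize(im,None,fx=2,fy=2)[:,:,::-1])
r=spotter.trace('arm1','wrist')
for q in r: print(q['box'],q['conf'])
E
```

```text
Traceback (most recent call last):
ValueError: it knows: arm1_mid, arm2_mid, arm3_mid, calculator, jar, pencup, prism1_mid, prism2_mid, spool, stapler, tape, upright
```

View pics/w3.png

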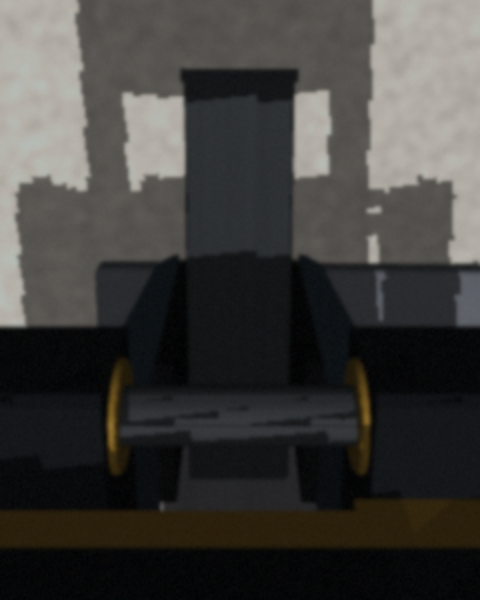

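```bash
python3 - <<'E'
from h import *
p=env.state();print(p['ee_pos'],p['ee_rot'],p['force'])
for z in (112,115,118): print(onz('wrist',(320,175.5),z))
# side view: where would the rear plate top / claws be
x=np.array([.994,-.111,0]);U=np.array([682.7,-56,75.])
y=np.array([.111,.994,0])
for d in (0,-10):print(proj('side',[U+x*d+[0,0,36],U+x*d-y*15+[0,0,80],U+x*d-[0,0,65]]))
E
python3 -m jog '0 0 0 -.5 .055 0 0; 0 0 0 -1 .11 0 0; 0 0 0 -1.6 .18 0 0;0 0 0 -1.6 .18 0 0;0 0 0 -1.6 .18 0 0'
python3 - <<'E'
from h import *
for z in (115,118): print(onz('wrist',(320,175.5),z))
im=grab_frame('wrist')[140:440,200:440]; a=cv2.resize(im,None,fx=1.6,fy=1.6)
b=grab_frame('side')[200:260,350:400]; b=cv2.resize(b,(400,480),interpolation=cv2.INTER_CUBIC)
cv2.imwrite('pics/w4.png',np.hstack([a,b])[:,:,::-1])
E
```

```text
[642.24708862 -50.39831538  89.79794527] [179.99046159  -3.67994353 173.8459606 ] [-59.7114177    7.12364262  18.06056057]
[575.35377878 -41.82796202 112.        ]
[575.27110699 -41.82847572 115.        ]
[575.18843521 -41.82898942 118.        ]
[[375.50430111 230.32604648]
 [380.29185217 218.1038414 ]
 [373.27583859 262.12503349]]
[[372.52677226 231.44515586]
 [377.256163   219.20785885]
 [370.40350471 263.30762081]]
time_s: 7.25
ee_pos: [631.5, -49.9, 95.1]
ee_rot: [180.0, 0.1, 173.8]
force: [0.1, -0.5, -1.9]
gripper_width: 25.8
[563.07376085 -41.08629668 115.        ]
[562.79347294 -41.06512029 118.        ]
```

View pics/w4.png

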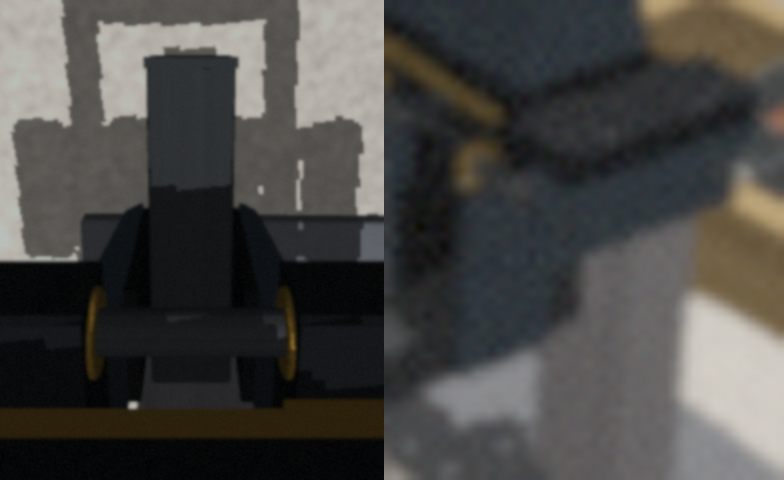

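Measured against the face, the claws had gone in and the backplate met it; the bar only slipped in the grip because I over-commanded. So I'll advance gently and go down.

```bash
python3 -m jog '0 0 0 .2 -.022 0 0; 0 0 0 .4 -.044 0 0; 0 0 0 .62 -.069 0 0; 0 0 0 .62 -.069 0 0; 0 0 0 .62 -.069 0 0'; python3 -m jog '0 0 0 0 0 -.2 0; 0 0 0 0 0 -.4 0; 0 0 0 0 0 -.56 0; 0 0 0 0 0 -.65 0; 0 0 0 0 0 -.65 0'
```

```text
time_s: 7.98
ee_pos: [641.5, -51.3, 90.7]
ee_rot: [180.0, -0.7, 173.8]
force: [-6.2, 1.6, -15.2]
gripper_width: 25.1
time_s: 8.6
ee_pos: [643.5, -51.4, 81.8]
ee_rot: [180.0, -0.3, 173.8]
force: [-15.5, 2.7, 14.9]
gripper_width: 25.5
```

```bash
python3 -m jog '0 0 0 0 0 0 .6; 0 0 0 -.2 0 0 .6; 0 0 0 -.8 .09 0.1 .6; 0 0 0 -.8 .09 0.1 .6; 0 0 0 -.8 .09 0.1 .6'; python3 -m jog '0 0 0 0 0 2 .6; 0 0 0 -1.5 0 2.5 .6; 0 0 0 -2 0 4 .6; 0 0 0 -2 0 4 .6; 0 0 0 -2 0 4 .6';
python3 - <<'E'
from h import *
im=grab_frame('wrist')[100:340]; a=cv2.resize(im,(640,240))
b=grab_frame('side')[170:270,320:420]; b=cv2.resize(b,(360,360),interpolation=cv2.INTER_CUBIC)
c=grab_frame('top')[125:205,320:400]; c=cv2.resize(c,(360,360),interpolation=cv2.INTER_CUBIC)
a=np.vstack([cv2.copyMakeBorder(a,0,0,0,80,0),np.hstack([b,c])]);cv2.imwrite('pics/w5.png',a[:,:,::-1])
E
```

```text
time_s: 9.22
ee_pos: [626.5, -49.5, 81.2]
ee_rot: [180.0, 0.1, 173.8]
force: [-0.1, -1.2, 0.0]
gripper_width: 55.1
time_s: 9.85
ee_pos: [576.4, -49.5, 180.5]
ee_rot: [180.0, -0.0, 173.8]
force: [0.1, 0.8, -0.3]
gripper_width: 54.6
```

View pics/w5.png

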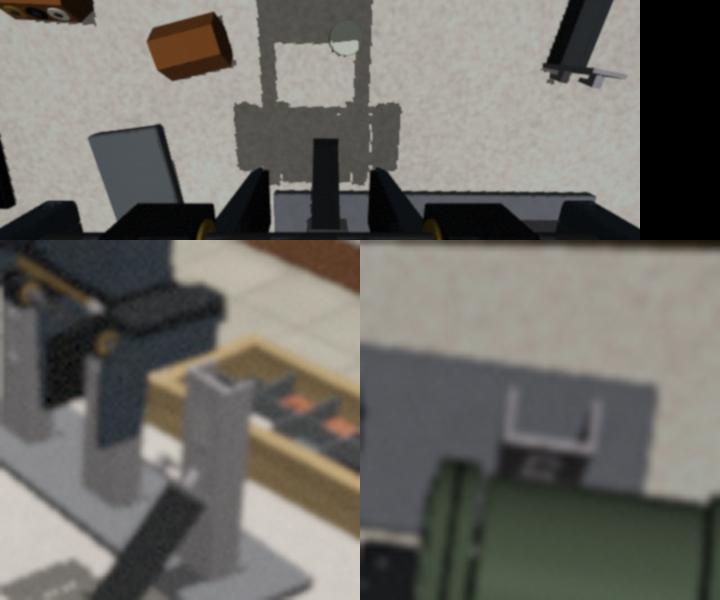

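```bash
python3 - <<'E'
from h import *
x=np.array([.994,-.111,0]);U=np.array([682.7,-56,75.])
y=np.array([.111,.994,0]);z=np.array([0,0,1.])
print('expected lip top, bar front bottom, plate top R',proj('side',[U-110*x+30*z,U-110*x,U-2*x+66*z-15*y,U-2*x]))
print(proj('wrist',[U-110*x+30*z]))
b=grab_frame('side')[205:285,335:405]; b=cv2.resize(b,(700,800)[0:2],interpolation=cv2.INTER_CUBIC)[:600]
cv2.imwrite('pics/s6.png',cv2.resize(b,(525,450))[:,:,::-1])
E
```

```text
expected lip top, bar front bottom, plate top R [[341.51753356 245.0818851 ]
 [341.21794585 254.96200494]
 [379.33579028 223.06340332]
 [374.10401599 242.17016078]]
[[324.87707826 251.37630693]]
```

View pics/s6.png

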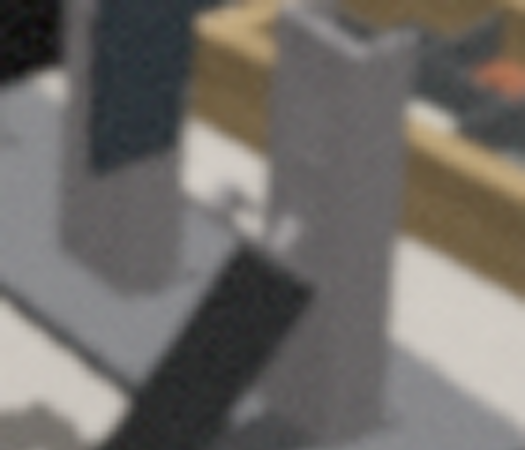

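```bash
python3 -m jog '0 0 0 -2 0 3 .6; 0 0 0 -4 0 5 .6; 0 0 0 -4 0 5 .6; 0 0 0 -4 0 5 .6; 0 0 0 -4 0 5 .6';
python3 - <<'E'
from h import *
np.set_printoptions(precision=1,suppress=True)
s=env.state();print(s['ee_pos'],s['ee_rot'])
w=grab_frame('wrist');sd=grab_frame('side');tp=grab_frame('top')
for c in('wrist','side','top'):
    for q in spotter.trace('arm1_mid',c):
        m=q['region'].astype(np.uint8);k=max(cv2.findContours(m,0,1)[0],key=cv2.contourArea);print(c,q['conf'],np.array(q['box']),cv2.boxPoints(cv2.minAreaRect(k)).ravel())
up=lambda i,w_,h_:cv2.resize(i,(w_,h_),interpolation=cv2.INTER_CUBIC)
a=np.hstack([up(sd[195:285,330:410],533,600),np.vstack([up(w[180:330,260:390],260,300),up(tp[130:190,335:387],260,300)])])
cv2.imwrite('pics/v13.png',a[:,:,::-1])
E
```

```text
time_s: 10.68
ee_pos: [476.4, -49.5, 304.5]
ee_rot: [180.0, -0.1, 173.8]
force: [-0.4, 0.5, -0.7]
gripper_width: 55.1
[476.4 -49.5 304.5] [180.   -0.1 173.8]
side 0.38 [242.4 224.2  35.9  30. ] [236.4 244.4 277.4 222.2 287.7 241.3 246.7 263.5]
```

View pics/v13.png

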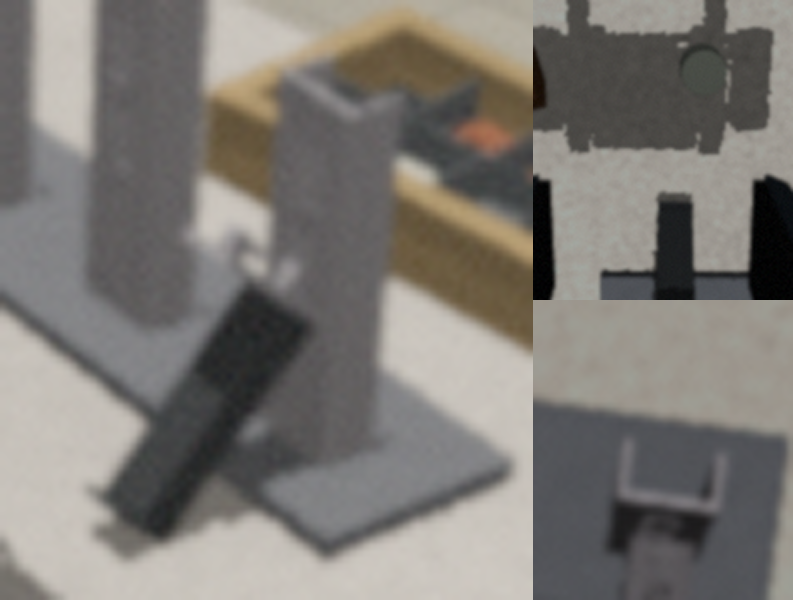

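```bash
python3 - <<'E'
from h import *
np.set_printoptions(precision=1,suppress=True)
print('nose side z=5',onz('side',(350,272),5),'nose wrist z=20',onz('wrist',(330,277),20), tri('side',(350,272),'wrist',(330,278)))
print('rear',tri('side',(371,240.7),'top',(359.5,174)))
for u in [(365.2,232),(373,236)]:
  print('blob in plane x=670',[ (c+d*(670-c[0])/d[0]) for c,d in [ray('side',u)]])
t=grab_frame('top')[160:216,335:385]; g=cv2.cvtColor(t,cv2.COLOR_RGB2GRAY); print('top'); print('\n'.join(' '.join('%3d'%v for v in r[10:42]) for r in g[::2]))
s=grab_frame('side')[222:280:2,342:386]; g=cv2.cvtColor(s,cv2.COLOR_RGB2GRAY);print('side');print('\n'.join(' '.join('%3d'%v for v in r) for r in g))
E
```

```text
nose side z=5 [608.  -43.2   5. ] nose wrist z=20 [581.8 -43.9  20. ] [594.3 -47.6  10.4]
rear [687.7 -47.9  73.9]
blob in plane x=670 [array([670. , -31.5,  99.5])]
blob in plane x=670 [array([670. , -60.1, 100.6])]
top
 85  85  84  84  84  84  85  95 111 110  93  83  82  82  83  84  84  82  83  84  82  81  82  82  81  82  89  96  93  86  83  83
 84  84  83  83  85  85  86  97 109 104  89  83  83  82  84  85  83  82  83  82  82  82  83  84  81  83  97 110 105  90  82  82
 83  82  83  82  84  83  85 100 110 100  87  83  82  84  85  83  83  84  84  82  82  82  82  82  77  74  95 108 102  87  82  82
 83  84  83  85  84  80  84 103 109  97  86  83  83  83  83  83  82  84  83  83  83  82  83  79  67  70  97 107  95  83  81  82
 84  83  85  84  82  79  82 102 117 115 112 112 111 109 106 102  98  96  93  92  90  89  83  68  55  69  99 104  89  82  81  83
 83  84  85  83  81  69  55  55  64  72  82  90  97  99  99 102 105 112 117 119 120 118 113 103  99 109 114 103  88  83  82  84
 84  86  84  84  80  61  41  29  29  28  30  33  41  44  47  47  50  53  54  56  57  61  64  72  80  89  92  88
[... 7113 characters left out ...]
 191 188 177 149 107  74  63  58  52  48  42  43  46  54  82  99 110 115 122 129 128 123 131 152 167 167 151 124 102  90  91 110 122 130 130 131 131 129 131 130 131 128 125
194 176 140 123 117 111 105  99  88  71  58  48  45  60  87 111 126 136 154 181 189 188 183 187 191 194 194 193 192 181 156 118  88  88  99 112 121 122 124 118 107 102  94  92
196 190 177 162 134 115 110 108 113 112 113 115 125 145 166 177 185 189 193 193 194 195 193 193 194 194 195 196 196 193 192 181 161 140 107  88  89  91  88  90 104 122 148 170
195 196 197 195 187 164 141 138 151 170 181 189 193 193 195 194 193 194 197 197 197 196 195 194 194 196 198 197 194 195 193 195 195 192 184 160 129 129 148 171 183 192 198 199
```

```bash
cat > fit.py <<'E'
from h import *
from scipy.optimize import least_squares
np.set_printoptions(precision=2,suppress=True)
def model(p,L):  # p: nose bottom x,y,z, yaw, pitch(nose down); L local pts (along from nose, left, up)
    x0,y0,z0,w,t=p
    ax=np.array([np.cos(t)*np.cos(w),np.cos(t)*np.sin(w),np.sin(t)]); ly=np.array([-np.sin(w),np.cos(w),0]); up=np.cross(ax,ly)
    return np.array([x0,y0,z0])+np.array(L)@np.array([ax,ly,up])
S=np.array([(354.7,275.6),(366.4,238.5),(376.5,243.7)]); LS=[(0,-13,0),(106,13,22),(106,-13,22)]
W=np.array([(321.5,278.5),(339.5,278.5)]); LW=[(0,13,30),(0,-13,30)]
pw=camera_params('wrist');ps=camera_params('side')
def f(q):
    p=[q[0],q[1],0,q[2],q[3]]
    return np.r_[(proj('side',model(p,LS),ps)-S).ravel(),(proj('wrist',model(p,LW),pw)-W).ravel()]
for t0 in (.4,.7,1.):
    r=least_squares(f,[600,-45,-.11,t0],loss='soft_l1'); print(r.x[:2],np.degrees(r.x[2:]),r.cost,r.fun)
p=[r.x[0],r.x[1],0,r.x[2],r.x[3]]
print('rear underside',model(p,[(110,0,0)]),'mid underside+5',model(p,[(55,0,5)]))
E
python3 fit.py
```

```text
[602.9  -53.67] [-5.14 41.85] 38.476115147043224 [ -0.37   2.81   2.07   0.02  -1.57  -0.83  12.15  -0.04 -23.7    0.28]
[602.9  -53.67] [-5.14 41.85] 38.47611514837369 [ -0.37   2.81   2.07   0.02  -1.57  -0.83  12.15  -0.04 -23.7    0.28]
[602.9  -53.67] [-5.14 41.85] 38.47611515058563 [ -0.37   2.81   2.07   0.02  -1.57  -0.83  12.15  -0.04 -23.7    0.28]
rear underside [[684.51 -61.    73.4 ]] mid underside+5 [[640.38 -57.04  40.42]]
```

```bash
sed -i 's/LW=\[(0,13,30),(0,-13,30)\]/LW=[(0,-13,30),(0,13,30)]/' fit.py; python3 fit.py
```

```text
[602.17 -46.01] [-7.   38.56] 5.660931756069672 [-2.71  1.66  1.83 -0.07 -2.11 -0.85 -0.09  0.15 -0.19  0.37]
[602.17 -46.01] [-7.   38.56] 5.660931756054836 [-2.71  1.66  1.83 -0.07 -2.11 -0.85 -0.09  0.15 -0.19  0.37]
[602.17 -46.01] [-7.   38.56] 5.660931756094955 [-2.71  1.66  1.83 -0.07 -2.11 -0.85 -0.09  0.15 -0.19  0.37]
rear underside [[687.54 -56.49  68.56]] mid underside+5 [[641.76 -50.87  38.19]]
```

```bash
python3 -m jog '-.22 -2 0 1 .06 -2 .6; -.44 -3.9 0 2 .12 -4 .6; -.65 -5.8 0 3 .2 -6 .6; -.87 -7.75 0 3.94 .25 -7.66 .6; -.87 -7.75 0 3.94 .25 -7.66 .6'; python3 -m jog '0 0 0 0 0 0 .6'
python3 - <<'E'
from h import *
np.set_printoptions(precision=1,suppress=True)
s=env.state();print(s['qpos']);p=camera_params('wrist')
w=grab_frame('wrist');g=cv2.cvtColor(w,cv2.COLOR_RGB2GRAY)
# expected nose outline
import importlib
def model(p,L):
    x0,y0,z0,w,t=p
    ax=np.array([np.cos(t)*np.cos(w),np.cos(t)*np.sin(w),np.sin(t)]); ly=np.array([-np.sin(w),np.cos(w),0]); up=np.cross(ax,ly)
    return np.array([x0,y0,z0])+np.array(L)@np.array([ax,ly,up])
print(proj('wrist',model([602.2,-46,0,np.radians(-7),np.radians(38.6)],[(0,-13,30),(0,13,30),(50,-13,22),(50,13,22)]),p))
cv2.imwrite('pics/v14.png',w[:,:,::-1])
for r in range(140,340,12): print(r,' '.join('%3d'%v for v in g[r,240:400:5]))
E
```

```text
time_s: 11.7
ee_pos: [569.2, -55.4, 128.8]
ee_rot: [-177.8, 34.8, 173.5]
force: [0.5, -2.6, -0.1]
gripper_width: 54.6
time_s: 11.82
ee_pos: [569.2, -55.6, 129.4]
ee_rot: [-177.6, 34.6, 173.7]
force: [-0.1, 0.0, 0.8]
gripper_width: 54.9
[ -4.9  10.6 125.2 -18.5  10.1 -70.6]
[[323.3 187.5]
 [356.6 188. ]
 [322.6 247.1]
 [353.6 247.7]]
140 125 119  98 110  83  76  81  85  77  82  82  89 108  89  82  86  87  84  82  85  87  85  82  82  85  78  75  80  81  82  81  83
152 187 183 181 178 185 185 179 177  85  83 107 186 190 188 180 179 184 188 184 184 186 183 187 191  81  81  83 124 139 126 141 181
164 196 190 186 191 190 193 194 194 118  80 103 194 187 185 186 187 185 190 190 184 193 188 185 185  80  83 127 188 183 183 186 189
176 188 189 189 185 185 186 187 186 185 176 186 184 191 191 187 185 188 168  83  90  85  84  84  96 138 160 183 191 189 186 187 181
188 194 197 199 192 188 188 184 186 191 195 190 185 183 182 192 185 188 169  73  75  76  77  75 133 182 185 185 188 189 183 180 192
200 192 195 189 197 191 194 188 189 191 191 192 188 189 194 190 185 184 100  45  46  46  47  46  73 182 1
[... 778 characters left out ...]
  26  65  71 102  36   7  20  23 102 103
284 166  20  21  17   3  10 163 190 187 181 104 100 101 101 103 101  73  26  27  28  25  27  26  71  70 103  18   4   9  20  18  26
296  20  22  18   3  12   8 136 189 188 191 187 184 190 184 188 188  74  25  22  26  27  27  24  71  71 188  16   5   3   7  22  21
308  20  13   4   1   6   7 102 177 177 170 169 166 164 159 154 143  72  26  25  26  26  26  24  70  71  84   8   7   4   3   7  21
320  14   8   6   8   7   4  20  68  67  67  67  69  70  69  69  69  55  40  42  42  42  40  41  44  70  72   3   7   6   5   5   6
332  16  14  14  13  13  15  36  35  37  35  37  35  35  38  36  38  29  27  29  26  26  26  27  27  35  38  18  15  14  13  14  17
```

```bash
cat >> h.py <<'E'
from scipy.spatial.transform import Rotation as Ro
def Rt(yaw,tilt):  # tool down at yaw (deg); tilt>0: fingers point forward along tool's -x direction (rotation about jaw axis)
    R=Ro.from_euler('xyz',[180,0,yaw],degrees=True); h=np.radians(yaw-180)
    return Ro.from_rotvec(-np.radians(tilt)*np.array([-np.sin(h),np.cos(h),0]))*R
def delta(pos,yaw,tilt):
    s=env.state(); R0=Ro.from_euler('xyz',s['ee_rot'],degrees=True)
    rv=np.degrees((Rt(yaw,tilt)*R0.inv()).as_rotvec())/5
    print('ROW turn',rv.round(2),'shift',((np.array(pos)-s['ee_pos'])/25).round(3))
E
python3 - <<'E'
from h import *
T=Rt(173.6,30); print(T.as_matrix()[:,2])
tgt=np.array([637.5,-50.3,35.]);tz=T.as_matrix()[:,2]
for d in (70,0): delta(tgt-d*tz,173.6,30)
E
```

```text
[ 0.49688396 -0.05573447 -0.8660254 ]
ROW turn [0.5  0.92 0.24] shift [ 1.279  0.373 -1.429]
ROW turn [0.5  0.92 0.24] shift [ 2.67   0.217 -3.854]
```

```bash
python3 -m jog '.5 .92 .24 1.28 .37 -1.43 .6; .5 .92 .24 1.28 .37 -1.43 .6; .5 .92 .24 1.28 .37 -1.43 .6'; python3 - <<'E'
from h import *
T=Rt(173.6,30);tgt=np.array([637.5,-50.3,35.]);tz=T.as_matrix()[:,2]
print(env.state()['qpos'])
for d in (70,0): delta(tgt-d*tz,173.6,30)
g=cv2.cvtColor(grab_frame('wrist'),cv2.COLOR_RGB2GRAY)
for r in range(100,320,12): print(r,' '.join('%3d'%v for v in g[r,240:400:5]))
E
```

```text
time_s: 12.25
ee_pos: [603.5, -46.7, 97.1]
ee_rot: [180.0, 30.2, 173.5]
force: [-0.2, -0.6, -0.6]
gripper_width: 54.6
[ -5.16905957  16.54276708 120.07296679  -2.71997995  13.23025298
 -86.23204412]
ROW turn [-0.    0.04  0.01] shift [-0.033  0.013 -0.057]
ROW turn [-0.    0.04  0.01] shift [ 1.358 -0.144 -2.482]
100  86  86  88  86  87  82  83  83  82  86  88  83  87  86  85  88  88  83  83  86  81  84  88  88  86  85  84  83  81  85  80  82
112  90  89  86  84  89  88  89  89  88  85  87  88  85  86  89  85  85  88  86  85  86  86  86  84  84  86  85  84  83  83  82  86
124  88  87  90  87  89  89  86  87  90  83  87  82  84  87  87  86  84  85  87  89  85  87  83 125 189 146  86  88  88  88  86  86
136  85  84  85  86  86  85  88  91  89  85  80  79  80  84  83  87  89  86  85  87  86  85  88 196 194 144  88  84  83  86  86  84
148  87  88  87  85  84  86  88  85  84  81  81  83  86  84  84  85  85  86  88  90  88  87 126 192 169  86  86  86  83  84  85 181
160  87  89  87  86  88  89  86  85  81  85  89  86  87  87  84  85  87  86  85  85  85  84  87  89  87  85  85  84  86  86  
[... 1022 characters left out ...]
 103 104 102 103 104 107 106 104 104 103
268 190 193 192 179  35  98 104 103 104 104 103 104  94  45  48  47  48  47  47  48  99  99 101 102 102 104 100  71  60 101 104 104
280 199  74  21  19   4   2  98 103 105 105 104 102  68  38  32  29  28  43  37  29  70  71 104 104 105 105  26   5  14  21  22  92
292  21  22  20   5   7   6  80 102 104 102 101 102  64  27  27  28  29  27  27  24  71  68 104 104 103 104  14   5   4  14  19  21
304  20  21   9   7   7   8  65 102 102 103 105 103  67  25  26  25  28  24  27  27  70  70  99 106 107 105   6   1   3   9  10  21
316  18   8   7   8   7   7  69 188 192 190 190 170  67  25  24  26  29  25  27  25  72  69 149 193 196 197   8   4   3   4   5   6
```

```bash
python3 -m jog '0 0 0 .5 -.05 -.9 .6; 0 0 0 1 -.1 -1.7 .6; 0 0 0 1.36 -.14 -2.4 .6; 0 0 0 1.36 -.14 -2.4 .6; 0 0 0 1.36 -.14 -2.4 0' 60; python3 -m jog '0 0 0 0 0 0 0; 0 0 0 0 0 0 0;0 0 0 0 0 0 0;0 0 0 0 0 0 0;0 0 0 0 0 0 0';  python3 -m jog '0 0 0 0 0 0 0; 0 0 0 -.3 .03 .2 0;0 0 0 -.8 .09 .6 0;0 0 0 -1.6 .18 1.2 0;0 0 0 -2.4 .27 2 0'
```

```text
time_s: 12.92
ee_pos: [636.8, -50.1, 37.4]
ee_rot: [180.0, 30.2, 173.6]
force: [-0.5, -0.6, 0.0]
gripper_width: 47.3
time_s: 13.55
ee_pos: [637.2, -50.1, 36.7]
ee_rot: [180.0, 30.2, 173.6]
force: [-3.3, 0.7, 5.5]
gripper_width: 25.8
time_s: 14.18
ee_pos: [574.7, -43.1, 85.8]
ee_rot: [180.0, 30.0, 173.5]
force: [-0.1, -0.1, -2.6]
gripper_width: 25.5
```

```bash
python3 -m jog '.2 1.9 0 0 1 1.8 0; .45 3.9 0 -.3 2.5 1.8 0; .65 5.8 0 -.6 4 1.8 0; .87 7.75 0 -.6 4.5 1.8 0; .87 7.75 0 -.6 4.5 1.8 0'; python3 -m jog '0 0 0 0 0 -1.5 0; 0 0 0 0 0 -3 0;0 0 0 0 0 -4 0;0 0 0 0 0 -4 0;0 0 0 0 0 -4 0'
python3 - <<'E'
from h import *
up=lambda i,w_,h_:cv2.resize(i,(w_,h_),interpolation=cv2.INTER_CUBIC)
sd=grab_frame('side');c=proj('side',[[560,70,40]])[0].astype(int);print(c)
w=grab_frame('wrist')
cv2.imwrite('pics/v15.png',np.hstack([up(sd[c[1]-45:c[1]+45,c[0]-45:c[0]+45],450,450),up(w[120:420,230:410],270,450)])[:,:,::-1])
E
```

```text
time_s: 14.8
ee_pos: [563.5, 69.9, 130.3]
ee_rot: [180.0, -8.9, 173.6]
force: [-0.5, -0.0, -2.0]
gripper_width: 25.7
time_s: 15.42
ee_pos: [562.0, 68.8, 32.3]
ee_rot: [180.0, -8.8, 173.5]
force: [1.1, -0.1, -1.0]
gripper_width: 25.5
[308 249]
```

View pics/v15.png

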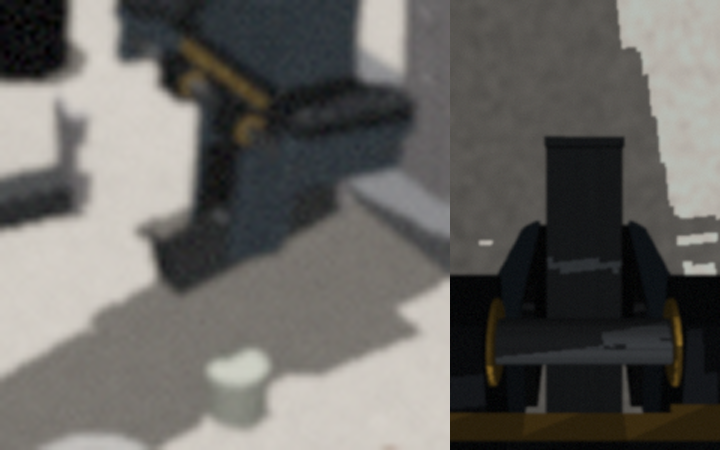

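```bash
python3 -m jog '0 0 0 0 0 -.4 0; 0 0 0 0 0 -.7 0;0 0 0 0 0 -.9 0;0 0 0 0 0 -.9 0'; python3 -m jog '0 0 0 0 0 -.15 0; 0 0 0 0 0 -.25 0;0 0 0 0 0 -.25 0'
```

```text
time_s: 16.02
ee_pos: [562.8, 69.1, 9.7]
ee_rot: [-180.0, -8.8, 173.6]
force: [-0.1, -0.8, 7.2]
gripper_width: 25.7
time_s: 16.4
ee_pos: [564.9, 68.9, 4.8]
ee_rot: [180.0, -8.5, 173.6]
force: [2.5, -2.8, 12.9]
gripper_width: 25.5
```

```bash
python3 -m jog '0 0 0 0 0 .1 .6; 0 0 0 0 0 .1 .6;0 0 0 0 0 .1 .6;0 0 0 0 0 .1 .6;0 0 0 0 0 2 .6'; python3 -m jog '0 0 0 0 0 2 .6; -.19 -1.7 0 0 0 4 .6;-.19 -1.7 0 0 0 4 .6;-.19 -1.7 0 0 0 4 .6;-.19 -1.7 0 0 0 4 .6'
cat > bar.py <<'E'
from h import *
np.set_printoptions(precision=1,suppress=True)
import sys
s=env.state();print(s['ee_pos'],s['ee_rot']);p=camera_params('wrist')
g=cv2.cvtColor(grab_frame('wrist'),cv2.COLOR_RGB2GRAY)
for r in range(int(sys.argv[1]),int(sys.argv[2]),int(sys.argv[3])): print(r,' '.join('%3d'%v for v in g[r,int(sys.argv[4]):int(sys.argv[5]):4]))
E
python3 bar.py 130 340 8 260 390
```

```text
time_s: 17.02
ee_pos: [559.1, 69.0, 49.5]
ee_rot: [-179.9, -9.4, 173.5]
force: [0.9, -0.2, 0.4]
gripper_width: 54.5
time_s: 17.65
ee_pos: [561.4, 69.1, 150.4]
ee_rot: [-180.0, -0.5, 173.5]
force: [-0.5, 0.1, 1.0]
gripper_width: 54.9
[561.4  69.1 150.4] [-180.    -0.5  173.5]
130  79  81  81  77  84  83  86  83  80  82  79  86  83  81  86  82  85  82  79  83  87  85 148 174 177 173 175 171 173 178 175 180 182
138  82  81  77  83  80  79  79  83  83  82  80  86  82  83  81  81  80  83  82  81  86  82  81 176 176 178 174 176 176 174 170 177 178
146  83  82  85  80  85  80  81  80  82  81  84  86  86  78  79  80  82  83  79  83  83  84  82 170 171 174 182 173 174 181 173 176 177
154  80  85  85  83  81  81  86  82  83  82  86  95  99 140 175 175 177 176 171  88  82  83  81 108 173 172 172 173 171 173 173 171 177
162  85  86  83 132 171 179 170 174 178 178 172 174 176 177 174 174 172 171 175 133  83  82  82  86 170 176 174 177 178 173 177 180 175
170 170 175 174 177 176 166 172 172 174 177 175 172 172 172 171 167 169 175 177 141  84  80  81  82 169 176 176 179 180 174 175 176 175
178 179 
[... 2147 characters left out ...]
   3   5   3   7   8
306   3   6   6 114  81  80 132 171 172 165 167  67  38  40  41  41  39  41  40 141 171 176 166 171 176 177 175  89   5   6   4   6   7
314   1   4   5 163 171 164 168 167 166 172 167  45  40  41  43  41  42  39  41 112 171 169 170 170 174 167 173  61   6   4   4   3   7
322   3   6   4 155 171 168 170 169 164 163 165  61  62  62  64  61  62  61  71  93 178 174 167 173 175 174 174  53   8   6   3   0   7
330   6   3   8  27  29  31  31  25  27  29  30  28  30  30 120 124  72  32  29  30  31  32  32  31  30  31  32  26   6   3   3   5   3
338  38  37  38  38  38  37  38  36  31  28  21  24  22  21  35  37  35  36  37  38  38  39  36  35  34  28  24  32  35  38  37  35  36
```

```bash
python3 - <<'E'
from h import *
np.set_printoptions(precision=1,suppress=True)
for uv,z in [((320,184),30),((319.5,327),66),((305,296),22),((334.5,290),22),((306,200),22),((333,200),22)]: print(uv,onz('wrist',uv,z))
E
```

```text
(320, 184) [512.1  76.3  30. ]
(319.5, 327) [628.3  62.7  66. ]
(305, 296) [618.5  49.7  22. ]
(334.5, 290) [615.4  78.8  22. ]
(306, 200) [525.6  62.2  22. ]
(333, 200) [528.3  86.2  22. ]
```

```bash
python3 -m jog '-.01 -.1 0 0 .04 -2.5 .6; -.01 -.1 0 0 .04 -5 .6;-.01 -.1 0 0 .04 -5.82 .6;-.01 -.1 0 0 .04 -5.82 .6;-.01 -.1 0 0 .04 -5.82 0' 60;  python3 -m jog '0 0 0 0 0 0 0; 0 0 0 0 0 0 0;0 0 0 0 0 0 0;0 0 0 0 0 0 0;0 0 0 0 0 0 0'; python3 -m jog '0 0 0 0 0 1 0; 0 0 0 0 0 2.5 0;0 0 0 0 0 3.56 0; 0 0 0 0 -1.5 3.56 0;0 0 0 .65 -3 3.56 0'; python3 -m jog '0 0 0 0 -1.57 0 0; 0 0 0 0 -1.57 0 0; 0 0 0 0 -1.57 0 0'; python3 bar.py 150 230 4 290 350
```

```text
time_s: 18.32
ee_pos: [562.3, 70.2, 6.4]
ee_rot: [180.0, 0.1, 173.5]
force: [0.6, -0.2, 0.7]
gripper_width: 47.5
time_s: 18.95
ee_pos: [562.3, 70.2, 7.4]
ee_rot: [180.0, 0.2, 173.6]
force: [-0.7, -0.9, 5.0]
gripper_width: 25.7
time_s: 19.58
ee_pos: [577.0, -5.0, 95.5]
ee_rot: [180.0, 0.1, 173.6]
force: [0.1, 0.6, -1.6]
gripper_width: 25.8
time_s: 19.95
ee_pos: [577.6, -43.6, 95.1]
ee_rot: [180.0, 0.1, 173.5]
force: [0.3, 0.8, -0.6]
gripper_width: 25.6
[577.6 -43.6  95.1] [180.    0.1 173.5]
150  81  83  83  84  85  85  88  85  82  81  81  87  86  87  86
154  82  83  82  82  81  82  86  88  80  82  82  76  86  88  84
158  85  81  81  83  84  83  84  82  82  85  85  85  76  72  74
162  86  84  91  88  84  82  82  78  94 104  90  87  86  85  97
166 170 173 177 147 173 172 173 170 172 176 175 174 172 174 172
170 172 175 178 173 179 183 173 180 179 173 175 179 179 176 169
174 174 175 178 170 178 182 175 178 174 174 179 183 181 176 174
178 178 177 178 176 180 180 182 172 172 178 173 180 180 174 174
182 180 180 177 178 177 179 178 175 174 175 177 174 182 182 181
186 181 178 178 181 179 179 174 170 176 179 181 179 182 180 175
190 178 172 171 174 179 185 180 171 176 180 181 176 183 178 170
194 172 177 173 171 177 178 178 177 173 174 180 171 178 180 175
198 172 178 179 173 137 130 147 174 170 145 136 155 169 174 181
202 169 177 176 141  84  87  83  88  89  84  84 134 177 173 176
206 179 179 177 155  85  88  84  86  87  83  84 104 180 178 173
210 181 173 172 100  81  84  85  86  85  84  84 104 179 179 175
214  87  83 152 112  83  85  82  84  83  83  86 152 136 132  93
218  83  69  15  15  14  16  14  15  12  16  13  13  14  23  80
222  83  43  13  15  15  14  14  13  11  13  14  13  13  13  74
226  82  17  17  13  11  13  14  13  16  14  14  15  12  12  40
```

```bash
python3 -c "
from h import *
print(onz('wrist',(321,216),118), env.state()['ee_pos'])"; python3 -m jog '0 0 0 .4 -.045 0 0; 0 0 0 .9 -.1 0 0; 0 0 0 1.36 -.15 0 0; 0 0 0 1.36 -.15 0 0'; python3 -m jog '0 0 0 .15 -.017 0 0; 0 0 0 .3 -.033 0 0; 0 0 0 .3 -.033 0 0'
```

```text
[526.82163411 -35.74785053 118.        ] [577.74808919 -43.28496159  95.27180514]
time_s: 20.5
ee_pos: [613.5, -47.7, 95.6]
ee_rot: [180.0, 0.2, 173.6]
force: [-1.4, -0.2, -1.6]
gripper_width: 25.6
time_s: 20.88
ee_pos: [619.7, -48.6, 95.7]
ee_rot: [180.0, 0.2, 173.5]
force: [-1.4, 0.7, -2.2]
gripper_width: 25.4
```

```bash
python3 -m jog '0 0 0 .1 -.011 0 0; 0 0 0 .2 -.022 0 0; 0 0 0 .2 -.022 0 0'; python3 -m jog '0 0 0 .1 -.011 0 0; 0 0 0 .15 -.016 0 0; 0 0 0 .15 -.016 0 0';
```

```text
time_s: 21.25
ee_pos: [619.8, -48.7, 95.4]
ee_rot: [180.0, -0.5, 173.5]
force: [-12.2, 1.1, 5.4]
gripper_width: 25.2
time_s: 21.62
ee_pos: [619.9, -48.7, 95.1]
ee_rot: [180.0, -0.9, 173.5]
force: [-18.8, 2.6, 8.1]
gripper_width: 25.7
```

```bash
python3 -m jog '0 0 0 0 .12 0 0; 0 0 0 0 .12 0 0'; python3 -m jog '0 0 0 0 .12 0 0; 0 0 0 0 .12 0 0';python3 -m jog '0 0 0 0 -.36 0 0; 0 0 0 0 -.36 0 0; 0 0 0 0 -.36 0 0'; python3 -m jog '0 0 0 0 -.12 0 0; 0 0 0 0 -.12 0 0'
```

```text
time_s: 21.88
ee_pos: [620.0, -47.3, 94.4]
ee_rot: [-179.8, -0.9, 173.5]
force: [-18.1, -2.3, 4.0]
gripper_width: 25.3
time_s: 22.12
ee_pos: [620.4, -44.2, 93.7]
ee_rot: [-179.9, -0.9, 173.5]
force: [-16.1, -2.8, 0.8]
gripper_width: 25.9
time_s: 22.5
ee_pos: [619.7, -49.5, 93.1]
ee_rot: [179.8, -1.0, 173.6]
force: [-16.8, 8.2, 0.8]
gripper_width: 25.2
time_s: 22.75
ee_pos: [619.7, -49.9, 93.2]
ee_rot: [179.6, -1.1, 173.6]
force: [-15.9, 14.6, -0.8]
gripper_width: 25.5
```

```bash
python3 -m jog '0 0 0 0 .4 0 0; 0 0 0 0 .5 0 0;0 0 0 0 .5 0 0'; python3 -m jog '0 0 0 0 .16 0 0; 0 0 0 0 .16 0 0';
```

```text
time_s: 23.12
ee_pos: [620.5, -43.4, 93.3]
ee_rot: [-179.9, -0.9, 173.5]
force: [-13.9, -2.1, -1.7]
gripper_width: 25.7
time_s: 23.38
ee_pos: [620.8, -41.1, 93.3]
ee_rot: [-179.7, -0.8, 173.5]
force: [-13.6, -7.4, -2.6]
gripper_width: 25.6
```

```bash
python3 -m jog '0 0 0 0 -.28 0 0; 0 0 0 0 -.28 -.2 0;0 0 0 0 -.28 -.4 0; 0 0 0 0 -.28 -.6 0; 0 0 0 0 -.28 -.6 0'; python3 -m jog '0 0 0 0 0 -.1 0; 0 0 0 0 0 -.2 0;0 0 0 0 0 -.2 0;'
```

```text
time_s: 24.0
ee_pos: [620.6, -45.1, 80.8]
ee_rot: [180.0, -0.8, 173.5]
force: [-17.2, 3.4, 10.3]
gripper_width: 25.4
time_s: 24.38
ee_pos: [620.8, -45.1, 79.7]
ee_rot: [180.0, -0.7, 173.5]
force: [-24.4, 2.5, 29.0]
gripper_width: 25.7
```

```bash
python3 -m jog '0 0 0 0 0 0 .6; 0 0 0 0 0 0 .6;0 0 0 0 0 0 .6;0 0 0 0 0 0 .6;0 0 0 0 0 0 .6'; python3 -m jog '0 0 0 0 0 1 .6; 0 0 0 0 0 3 .6; 0 0 0 -1 0 5 .6;0 0 0 -2 0 5 .6;0 0 0 -2 0 5 .6'; python3 - <<'E'
from h import *
up=lambda i,w_,h_:cv2.resize(i,(w_,h_),interpolation=cv2.INTER_CUBIC)
sd=grab_frame('side')
cv2.imwrite('pics/v16.png',up(sd[195:285,330:410],533,600)[:,:,::-1])
g=cv2.cvtColor(sd,cv2.COLOR_RGB2GRAY)[222:276:2,334:386];print('\n'.join(' '.join('%3d'%v for v in r) for r in g))
x=np.array([.994,-.111,0]);U=np.array([682.7,-52.5,75.]);y=np.array([.111,.994,0]);z=np.array([0,0,1.])
print('expected lip top L/R, bar bottom front R, rear bottom R',proj('side',[U-110*x+30*z+13*y,U-110*x+30*z-13*y,U-110*x-13*y,U-4*x-13*y])-[334,222])
E
python3 bar.py 180 300 6 290 360
```

```text
time_s: 25.0
ee_pos: [628.6, -46.1, 75.4]
ee_rot: [180.0, 0.2, 173.5]
force: [0.3, 0.1, -0.2]
gripper_width: 54.8
time_s: 25.62
ee_pos: [577.5, -46.1, 201.6]
ee_rot: [180.0, 0.2, 173.5]
force: [0.5, -0.9, -0.5]
gripper_width: 54.8
112 127 130 136 134 137 138 132 126 114  99  96  96  97  97  97 100  99  99 101 101 101 101 102 110 142 172 183 174 153 131 110 102  98 102  98  94  97  98  97 100 108 127 137 132 113 101  99 103 102 101 102
117 124 125 126 134 137 139 135 127 110  99 100  97 100  99  96  97  96 101 102 101 102 103 102 113 149 183 197 203 199 194 184 171 146 120 104  96  95  95  98  96  94  96 103 103 101  98  99 102 104 101 101
138 136 135 135 135 137 137 136 128 111  98  97  98  99 102  97  97  98 103  98 100 102  98 100 115 151 185 201 204 203 202 203 201 198 187 168 136 107  94  97  95  95  96  96  96 101 100 101 101 103 100 102
135 137 137 135 136 136 134 134 125 108  96  97  94  95  95  97  96  96  99 101  96 100  98 103 119 160 195 204 204 203 204 205 203 202 200 186 153 112  96  96  98  95  94  94 100 100 103 101 104 100  98 103
134 136 134 135 134 138 134 135 123 1
[... 5771 characters left out ...]
  80  82  81  77
246  79  79  79  81  80  75  16  21  20  18  18  20  16  73  78  82  78  79
252  82  83  84  80  80  72  20  19  18  20  18  18  19  74  78  79  81  84
258  78  82  82  81  81  75  19  18  21  19  19  16  18  77  79  78  80  75
264  81  78  80  80  84  77  19  20  20  21  18  18  19  77  80 112  76  79
270  82  79  79  81  78  72  20  17  19  19  19  19  17  74  79 123  76  81
276 149 164 163 164 156 154  19  18  18  20  19  17  21 164 171 143  93 102
282  45  61  61  58  58  56  22  19  20  19  19  19  18  59  55  73  61  62
288  92  93  94  89  89  83  19  22  19  18  18  20  19  90  90  87  92  92
294  89  89  90  91  91  85  19  16  21  20  19  19  18  92  91  91  91  92
```

```bash
python3 -m jog '0 0 0 1 0 -1 0; 0 0 0 1.86 0 -2.5 0; 0 0 0 1.86 0 -3.6 0; 0 0 0 1.86 0 -3.84 0;0 0 0 1.86 0 -3.84 0'; python3 -m jog '0 0 0 0 0 -.2 0; 0 0 0 0 0 -.4 0; 0 0 0 0 0 -.6 0; 0 0 0 0 0 -.6 0'; python3 -m jog '0 0 0 0 0 -.15 0; 0 0 0 0 0 -.15 0;  0 0 0 0 0 -.15 0'
```

```text
time_s: 26.35
ee_pos: [625.4, -46.1, 104.5]
ee_rot: [180.0, 0.1, 173.6]
force: [0.8, -0.5, -0.8]
gripper_width: 7.8
time_s: 26.85
ee_pos: [625.5, -46.1, 95.4]
ee_rot: [180.0, 0.4, 173.5]
force: [-7.7, 0.7, 23.5]
gripper_width: 0.4
time_s: 27.22
ee_pos: [625.5, -46.1, 94.9]
ee_rot: [180.0, 0.5, 173.6]
force: [-14.0, 0.9, 39.4]
gripper_width: -0.1
```

```bash
python3 -m jog '0 0 0 0 0 2 0; 0 0 0 -2 0 4 .6; 0 0 0 -4 2 4 .6; 0 0 -1.9 -5.4 4 3 .6; 0 0 -1.9 -5.4 6 3 .6'; python3 -m jog '0 0 0 0 2 -.3 .6; 0 0 0 0 4.24 -.3 .6; 0 0 0 0 4.24 -.3 .6; 0 0 0 0 4.24 -.3 .6'; python3 bar.py 140 340 8 250 410
```

```text
time_s: 27.85
ee_pos: [487.0, 104.1, 160.9]
ee_rot: [-180.0, 0.1, 163.9]
force: [1.2, -0.5, -0.8]
gripper_width: 37.3
time_s: 28.35
ee_pos: [489.8, 209.6, 153.7]
ee_rot: [-180.0, 0.2, 164.1]
force: [-0.3, -0.5, -0.8]
gripper_width: 54.4
[489.8 209.6 153.7] [-180.     0.2  164.1]
140  81  81  81  80  80  81  79  80  81  81  79  80  80  99 166 166 162 162 167 160 171 172 167 169 170 170 165 167 165 170 169 168 168 171 168 174 170 168 168 165
148  78  80  79  81  76  78  81  82 144  80  78  79  77  78  83 154 167 166 170 169 172 170 172 173 169 170 168 167 169 164 170 173 169 164 165 168 170 168 171 170
156  84  80  81  77  82  80 116 170 172 165 128  80  79  79  80  79 115 168 171 168 170 170 171 171 165 167 174 171 168 166 168 170 164 161 163 168 163 166 168 168
164  79  80  81  84 151 170 171 170 175 173 169 162  94  78  81  76  79  79 154 166 169 166 171 169 170 167 168 172 171 169 171 170 169 164 168 171 171 168 169 171
172  81  91 166 168 169 171 166 170 169 164 164 165 167 134  81  80  80  80  82  89 166 170 172 171 171 168 167 170 169 168 173 174 173 172 174 170 172 170 170 164

[... 2579 characters left out ...]
 168  12   4   5   0   8  12  13  16  13  17
308   3   2   4   4   8  95 173 170 166 167 170 144  85  76  67  41  39  42  41  39  41  39  40 151 168 168 172 171 165 163   4   4   8   7   2   2  12  17  16  13
316   6   7   1   4   6  60 171 170 168 165 164 164 160 165 170 169 169 159  56  58 167 162 167 169 172 176 171 166 162 155   4   2   3   4   1   4   6  13  16  16
324   8   0   3   2   1  84 171 170 164 168 167 169 171 167 171 166 170 170 161 172 173 167 170 166 165 169 165 170 169 161   5   2   2   1   4   5  10  10  14  15
332   9   9   8  10   9  81  86  88  90  88  86  87  87  86  84  84  87  80  81  82  86  86  87  88  87  88  89  89  89  89  30   9   6   8   9  11  11  14  12  14
```

```bash
python3 - <<'E'
from h import *
np.set_printoptions(precision=1,suppress=True)
a=onz('wrist',(325,178),30);b=onz('wrist',(325,314),66);print(a,b,np.linalg.norm((b-a)[:2]),np.degrees(np.arctan2(*(b-a)[1::-1])))
d=(b-a)/np.linalg.norm((b-a)[:2]); m=(a+b)/2; print(m); delta([*(m[:2]-4*d[:2]),5],163.5,0)
E
```

```text
[440.2 229.5  30. ] [547.1 198.8  66. ] 111.26590803319928 -16.008486214694127
[493.6 214.1  48. ]
ROW turn [ 0.   0.  -0.1] shift [-0.   0.2 -5.9]
```

```bash
python3 -m jog '0 0 -.1 0 .2 -2.5 .6; 0 0 -.1 0 .2 -5 .6;0 0 -.1 0 .2 -5.92 .6;0 0 -.1 0 .2 -5.92 .6;0 0 -.1 0 .2 -5.92 0' 60;  python3 -m jog '0 0 0 0 0 0 0; 0 0 0 0 0 0 0;0 0 0 0 0 0 0;0 0 0 0 0 0 0;0 0 0 0 0 0 0'; python3 -m jog '0 0 0 0 0 1.5 0; 0 0 0 0 0 3.56 0; 0 0 1 1.5 0 3.56 0; 0 0 1.97 3 -.3 3.56 0;0 0 1.97 4.6 -.69 3.56 0'; python3 -m jog '0 0 0 0 0 0 0;0 0 0 0 0 0 0'; python3 bar.py 200 224 3 290 350
```

```text
time_s: 29.02
ee_pos: [491.2, 214.5, 6.8]
ee_rot: [179.9, 0.3, 163.5]
force: [-0.5, 0.4, 1.0]
gripper_width: 47.4
time_s: 29.65
ee_pos: [490.6, 215.2, 6.5]
ee_rot: [179.9, 0.3, 163.6]
force: [-0.8, 0.2, 6.5]
gripper_width: 25.7
time_s: 30.28
ee_pos: [605.3, 197.7, 94.2]
ee_rot: [-180.0, 0.1, 173.5]
force: [0.1, 1.2, -2.4]
gripper_width: 25.7
time_s: 30.52
ee_pos: [603.6, 197.5, 93.6]
ee_rot: [-180.0, 0.0, 173.4]
force: [0.8, -0.2, -2.4]
gripper_width: 25.6
[603.6 197.5  93.6] [-180.     0.   173.4]
200 184 183 180 104  88  87  85  82  87  89  90  88  82  83  86
203 183 185 177 101  88  83  86  86  92  90  88 100  84  84  88
206 181 165  58  34  31  30  28  30  32  33  30  51  29  40  89
209 181 111  16  15  15  12  14  16  13  14  14  14  12  16  84
212 183  47  14  13  15  14  15  14  12  13  13  12  14  13  62
215  91  14  13  14  14  13  16  13  13  14  17  14  12  11  22
218  72  44  45  44  45  45  43  43  45  43  44  43  44  18  18
221  72  45  44  46  47  47  44  46  47  47  47  46  46  22  20
```

```bash
python3 -c "
from h import *
print(onz('wrist',(320,207),117), env.state()['ee_pos'])"; python3 -m jog '0 0 0 .4 -.045 .06 0; 0 0 0 .9 -.1 .06 0; 0 0 0 1.3 -.145 .06 0; 0 0 0 1.3 -.145 .06 0'; python3 -m jog '0 0 0 .2 -.022 0 0; 0 0 0 .35 -.039 0 0; 0 0 0 .35 -.039 0 0';  python3 -m jog '0 0 0 .15 -.017 0 0; 0 0 0 .3 -.033 0 0; 0 0 0 .3 -.033 0 0'
```

```text
[548.38671021 205.41383729 117.        ] [603.42309756 197.70027291  93.85480439]
time_s: 31.08
ee_pos: [638.4, 193.9, 95.8]
ee_rot: [180.0, 0.2, 173.4]
force: [-0.7, -0.3, -1.9]
gripper_width: 25.6
time_s: 31.45
ee_pos: [646.4, 193.0, 96.0]
ee_rot: [180.0, 0.2, 173.4]
force: [0.9, -0.1, -2.0]
gripper_width: 25.7
time_s: 31.82
ee_pos: [653.9, 192.2, 95.9]
ee_rot: [180.0, 0.2, 173.4]
force: [-0.5, -0.2, -2.1]
gripper_width: 25.6
```

```bash
python3 -m jog '0 0 0 .1 -.011 0 0; 0 0 0 .2 -.022 0 0; 0 0 0 .2 -.022 0 0';  python3 -m jog '0 0 0 .1 -.011 0 0; 0 0 0 .2 -.022 0 0; 0 0 0 .2 -.022 0 0'
```

```text
time_s: 32.2
ee_pos: [653.9, 192.1, 95.9]
ee_rot: [-179.9, -0.4, 173.4]
force: [-13.6, 0.9, 3.7]
gripper_width: 25.8
time_s: 32.58
ee_pos: [654.1, 192.0, 95.7]
ee_rot: [-179.9, -1.0, 173.4]
force: [-23.0, 2.4, 10.1]
gripper_width: 25.2
```

```bash
python3 -m jog '0 0 0 -.1 -.2 0 0; 0 0 0 -.1 -.3 0 0;0 0 0 -.1 -.3 0 0'; python3 -m jog '0 0 0 0 .4 0 0; 0 0 0 0 .6 0 0;0 0 0 0 .6 0 0'
```

```text
time_s: 32.95
ee_pos: [653.6, 188.3, 94.8]
ee_rot: [179.7, -0.8, 173.4]
force: [-15.7, 12.8, 1.1]
gripper_width: 25.6
time_s: 33.33
ee_pos: [654.6, 196.6, 93.8]
ee_rot: [-179.6, -0.7, 173.4]
force: [-12.7, -5.3, -0.9]
gripper_width: 25.5
```

```bash
python3 -m jog '0 0 0 0 -.28 0 0; 0 0 0 0 -.28 -.2 0;0 0 0 0 -.28 -.4 0; 0 0 0 0 -.28 -.6 0; 0 0 0 0 -.28 -.6 0'; python3 -m jog '0 0 0 0 0 -.1 0; 0 0 0 0 0 -.2 0;0 0 0 0 0 -.2 0'; python3 -m jog '0 0 0 0 0 0 .6; 0 0 0 0 0 0 .6;0 0 0 0 0 0 .6;0 0 0 0 0 0 .6;0 0 0 0 0 0 .6'; python3 -m jog '0 0 0 0 0 .5 .6; 0 0 0 0 0 1.2 .6; 0 0 0 0 0 1.2 .3;0 0 0 0 0 1.2 0;0 0 0 0 0 1.2 0'
```

```text
time_s: 33.95
ee_pos: [654.2, 192.5, 80.8]
ee_rot: [-179.9, -0.7, 173.4]
force: [-17.3, 2.6, 6.7]
gripper_width: 25.6
time_s: 34.33
ee_pos: [654.3, 192.6, 79.7]
ee_rot: [-180.0, -0.6, 173.4]
force: [-22.1, 1.5, 21.8]
gripper_width: 25.4
time_s: 34.95
ee_pos: [661.4, 191.6, 75.7]
ee_rot: [180.0, 0.2, 173.4]
force: [0.1, -0.3, -0.4]
gripper_width: 54.7
time_s: 35.58
ee_pos: [660.9, 191.5, 105.6]
ee_rot: [-180.0, 0.1, 173.4]
force: [-0.4, -1.2, 0.2]
gripper_width: 27.9
```

```bash
python3 -m jog '0 0 0 -.4 .04 0 0; 0 0 0 -.4 .04 0 0; 0 0 0 -.4 .04 -.4 0; 0 0 0 -.4 .04 -.8 0; 0 0 0 -.4 .04 -.8 0'; python3 -m jog '0 0 0 0 0 -.1 0; 0 0 0 0 0 -.1 0'; python3 -m jog '0 0 0 0 0 2 0; 0 0 0 -2 -2 4 .6; 0 0 0 -4 -4 4 .9;0 0 0 -6 -6 4 .9;0 0 0 -6 -8 4 .9';  python3 -m jog '0 0 0 0 -1 1 .9; 0 0 0 0 -3 2 .9; 0 0 0 0 -5 3 .9;0 0 0 0 -5 3 .9'; python3 - <<'E'
from h import *
np.set_printoptions(precision=1,suppress=True)
print(env.state()['ee_pos'])
sd=grab_frame('side')
g=cv2.cvtColor(sd,cv2.COLOR_RGB2GRAY)
x=np.array([.994,-.111,0]);y=np.array([.111,.994,0]);z=np.array([0,0,1.])
U3=np.array([681,-52.5,75.]);U1=np.array([708.5,186.,75])
for U,(c0,r0) in ((U3,(334,222)),(U1,(284,185))):
  print('exp lipL lipR frontbotR rearbotR',(proj('side',[U-110*x+30*z+13*y,U-110*x+30*z-13*y,U-110*x-13*y,U-4*x-13*y])-[c0,r0]).round(0).tolist())
  print('\n'.join('%2d '%(2*i)+''.join('%4d'%v for v in r) for i,r in enumerate(g[r0:r0+40:2,c0:c0+46:2])))
for c in ('top','side'):
  for q in spotter.look_for('prism1_mid',c): print(c,q['conf'],q['box'],onz(c,(q['box'][0]+q['box'][2]/2,q['box'][1]+q['box'][3]/2),22))
E
```

```text
time_s: 36.2
ee_pos: [651.7, 193.3, 94.7]
ee_rot: [179.8, 0.5, 173.4]
force: [-14.5, -2.0, 38.6]
gripper_width: 0.3
time_s: 36.45
ee_pos: [651.7, 193.4, 94.5]
ee_rot: [179.8, 0.5, 173.4]
force: [-16.9, -2.2, 47.2]
gripper_width: 0.7
time_s: 37.08
ee_pos: [504.9, 9.0, 183.1]
ee_rot: [180.0, 0.2, 173.5]
force: [1.0, -0.3, 0.4]
gripper_width: 37.7
time_s: 37.58
ee_pos: [508.0, -118.4, 259.5]
ee_rot: [-179.9, 0.4, 173.1]
force: [-0.3, -0.6, -1.0]
gripper_width: 77.6
[ 508.  -118.4  259.5]
exp lipL lipR frontbotR rearbotR [[3.0, 20.0], [9.0, 25.0], [9.0, 35.0], [41.0, 22.0]]
 0  112 131 136 135 127  98  97  97  89  93  98 101 111 171 172 130  97  96  97  96  98 128 130
 2  116 123 132 136 124  99  97  95  95  98  99 103 111 182 201 193 169 118  96  95  96  97 103
 4  136 136 136 136 126 100  95  94  97  97  99  99 111 186 201 203 201 187 139  95  94  95  99
 6  133 134 135 135 126  98  96  98  97  98 100 101 118 194 204 204 204 198 153  96  94  96  96
 8  134 135 136 133 124  98  94  98  96  98  98  98 111 175 198 202 202 202 148  96  95  95  98
10  133 136 134 135 120  95  96  97  95 100
[... 2879 characters left out ...]
 169 187 199 202 198 190 118  89  92  92  99
30  204 202 199 182 115  53  47  93 131 174 189 198 200 198 193 181 163 147 101  93  88  90  99
32  205 202 203 202 190 151 161 191 202 203 200 194 178 161 148 143 139 140 100  90  89  91  99
34  202 203 204 202 203 201 202 206 204 202 185 138 142 141 141 138 139 139 100  91  93  91  98
36  205 204 204 205 203 203 205 206 204 203 182 100 123 141 141 140 139 135 108  88  91  92  99
38  202 202 205 206 204 203 204 204 203 204 201 173 120 112 134 133 125 108  81  77  86  92  97
top 0.86 [437.2, 281.6, 28.8, 23.6] [ 417.4 -284.3   22. ]
side 0.63 [346.3, 332.7, 35.4, 32.3] [ 419.3 -285.    22. ]
side 0.56 [292.4, 187.1, 31.9, 29.8] [753.9 305.1  22. ]
```

```bash
python3 - <<'E'
from h import *
np.set_printoptions(precision=1,suppress=True)
p=camera_params('wrist');w=grab_frame('wrist')
a=proj('wrist',[[485,-161,22],[418,-284,22]],p);print(a)
x0,y0=a.min(0)-55;x1,y1=a.max(0)+55;x0,y0=max(0,int(x0)),max(0,int(y0));c=w[y0:int(y1),x0:int(x1)];print(x0,y0,c.shape)
k=780/c.shape[1];k=min(k,590/c.shape[0]);print(k);cv2.imwrite('pics/v15b.png',cv2.resize(c,None,fx=k,fy=k,interpolation=cv2.INTER_CUBIC)[:,:,::-1])
E
```

```text
[[278.1 200. ]
 [165.2 155.4]]
110 100 (155, 223, 3)
3.497757847533632
```

View pics/v15b.png

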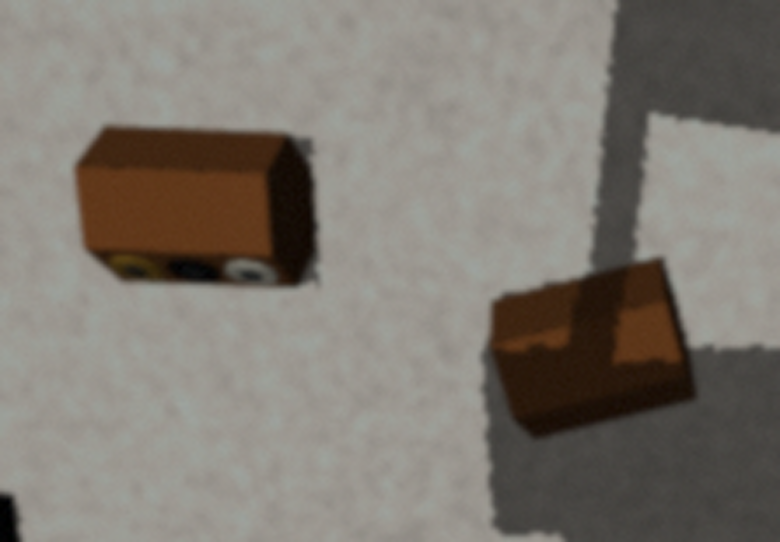

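```bash
python3 - <<'E'
from h import *
np.set_printoptions(precision=1,suppress=True)
Q=lambda u:(110+u[0]/3.4978,100+u[1]/3.4978)
P=np.array([onz('wrist',Q(u),44) for u in [(78,165),(272,170),(270,253),(90,248)]]);print(P,'P2 mid',P.mean(0)); d=P[1]-P[0]+P[2]-P[3];print(np.degrees(np.arctan2(-d[0],d[1])),np.linalg.norm(P[1]-P[0]),np.linalg.norm(P[3]-P[0]))
P=np.array([onz('wrist',Q(u),22) for u in [(491,298),(661,257),(695,397),(535,437)]]);print(P,'P1 mid',P.mean(0)); d=P[1]-P[0]+P[2]-P[3];print(np.degrees(np.arctan2(-d[0],d[1])),np.linalg.norm(P[1]-P[0]),np.linalg.norm(P[3]-P[0]))
print(env.state()['ee_pos'],env.state()['ee_rot'],env.state()['qpos'])
E
```

```text
[[ 405.7 -307.7   44. ]
 [ 414.2 -247.6   44. ]
 [ 439.2 -254.    44. ]
 [ 431.  -310.8   44. ]] P2 mid [ 422.5 -280.    44. ]
-8.065127805303186 60.644919564302825 25.505625056531386
[[ 463.5 -190.9   22. ]
 [ 456.5 -131.3   22. ]
 [ 505.7 -125.8   22. ]
 [ 513.5 -183.9   22. ]] P1 mid [ 484.8 -158.    22. ]
7.173410311975488 60.04530841463698 50.50950241326381
[ 506.5 -114.3  257. ] [179.9   0.  173.5] [-14.   11.8  92.4   0.1  75.7 -97.5]
```

```bash
python3 - <<'E'
from h import *
delta([452.3,-284.3,90],172,-30)
delta([412.7,-278.7,9.7],172,-30)
E
```

```text
ROW turn [ 0.75  5.96 -0.28] shift [-2.168 -6.801 -6.679]
ROW turn [ 0.75  5.96 -0.28] shift [-3.752 -6.577 -9.891]
```

```bash
python3 -m jog '.2 2 0 -.5 -2 -1 1; .5 4 -.1 -1 -4 -3 1; .75 5.96 -.28 -2.17 -6 -5 1; .75 5.96 -.28 -2.17 -6.8 -6 1; .75 5.96 -.28 -2.17 -6.8 -6 1'; python3 - <<'E'
from h import *
np.set_printoptions(precision=2,suppress=True)
print(env.state()['qpos']); delta([412.7,-278.7,9.7],172,-30)
p=camera_params('wrist');print(proj('wrist',[env.state()['ee_pos'],[422.5,-280,44],[426,-310,44],[418,-250,44]],p))
w=grab_frame('wrist')
for q in spotter.look_for('prism1_mid','wrist'): print(q['conf'],np.array(q['box']))
E
```

```text
time_s: 38.4
ee_pos: [450.8, -284.9, 103.9]
ee_rot: [179.9, -30.4, 172.0]
force: [0.4, 1.0, 1.0]
gripper_width: 91.0
[ -27.51   35.36   84.5    -9.59   89.11 -106.83]
ROW turn [-0.03 -0.07  0.01] shift [-1.52  0.25 -3.77]
[[317.42 297.47]
 [318.79 265.19]
 [279.51 275.39]
 [357.27 253.86]]
0.87 [273.6 241.   83.2  62.1]
```

```bash
python3 -m jog '0 0 0 -.7 .1 -1.7 1; 0 0 0 -1.2 .2 -3 1; 0 0 0 -1.52 .25 -3.77 1; 0 0 0 -1.52 .25 -3.77 1; 0 0 0 -1.52 .25 -3.77 0' 35; python3 -m jog '0 0 0 0 0 0 0; 0 0 0 0 0 0 0; 0 0 0 0 0 0 0; 0 0 0 0 0 0 0'; python3 -m jog '0 0 0 0 0 1 0; 0 0 0 0 0 3 0; 0 0 0 0 0 5 0; 0 0 0 0 0 6 0'
```

```text
time_s: 39.12
ee_pos: [416.6, -279.0, 15.6]
ee_rot: [-179.8, -29.7, 172.0]
force: [-0.6, 0.3, 0.8]
gripper_width: 84.1
time_s: 39.62
ee_pos: [415.3, -279.4, 14.5]
ee_rot: [-179.9, -29.8, 171.9]
force: [1.5, -1.6, 4.7]
gripper_width: 59.9
time_s: 40.12
ee_pos: [415.4, -279.4, 166.0]
ee_rot: [-179.9, -29.7, 171.9]
force: [-0.2, -0.2, -1.7]
gripper_width: 59.9
```

```bash
python3 - <<'E'
from h import *
delta([600,-46.7,150],173.6,30)
E
```

```text
ROW turn [ -1.48 -11.85   0.31] shift [ 7.386  9.308 -0.641]
```

```bash
python3 -m jog '-.26 -2.1 .05 0 2 .5 0; -.52 -4.2 .1 1 4 .5 0; -.8 -6.3 .15 3 6 .5 0; -1.05 -8.4 .2 5 8 .5 0; -1.32 -10.5 .25 7 9.3 .5 0'; python3 -m jog '0 0 0 0 0 0 0'; python3 - <<'E'
from h import *
print(env.state()['qpos'],env.state()['ee_pos'],env.state()['ee_rot'])
delta([612,-44.5,150],173.6,30); delta([628.4,-46.3,113],173.6,30)
E
```

```text
time_s: 40.75
ee_pos: [579.5, -52.8, 177.2]
ee_rot: [179.8, 23.4, 173.3]
force: [0.7, -1.7, -2.2]
gripper_width: 59.8
time_s: 40.88
ee_pos: [577.6, -51.6, 175.0]
ee_rot: [179.9, 22.9, 173.5]
force: [-0.4, 0.1, -0.6]
gripper_width: 59.4
[-6.27347817e+00  1.03184953e+01  1.11011140e+02  1.02542967e-01
  3.57604757e+01 -8.98910429e+01] [577.58814741 -51.57325246 174.99553501] [179.85886089  22.90959543 173.51789835]
ROW turn [-0.18 -1.41  0.  ] shift [ 1.376  0.283 -1.   ]
ROW turn [-0.18 -1.41  0.  ] shift [ 2.032  0.211 -2.48 ]
```

```bash
python3 -m jog '-.18 -1.41 0 1 .2 0 0; -.18 -1.41 0 2.03 .21 -.3 0; -.18 -1.41 0 2.03 .21 -1.5 0; -.18 -1.41 0 2.03 .21 -2.3 0; -.18 -1.41 0 2.03 .21 -2.3 0'; python3 -m jog '0 0 0 0 0 -.1 0; 0 0 0 0 0 -.2 0; 0 0 0 0 0 -.2 0';python3 -m jog '0 0 0 0 0 -.1 0; 0 0 0 0 0 -.1 0; 0 0 0 0 0 -.1 0'
```

```text
time_s: 41.5
ee_pos: [628.0, -49.8, 116.3]
ee_rot: [180.0, 29.8, 173.3]
force: [0.4, 0.3, -0.6]
gripper_width: 60.2
time_s: 41.88
ee_pos: [629.9, -49.2, 114.4]
ee_rot: [180.0, 30.2, 173.3]
force: [0.9, 0.0, -0.2]
gripper_width: 59.9
time_s: 42.25
ee_pos: [629.8, -49.1, 111.5]
ee_rot: [180.0, 30.2, 173.3]
force: [-0.9, 0.3, -0.4]
gripper_width: 59.9
```

```bash
python3 -m jog '0 0 0 0 .11 -.05 0; 0 0 0 0 .11 -.1 0; 0 0 0 0 .11 -.1 0';python3 -m jog '0 0 0 0 0 -.1 0; 0 0 0 0 0 -.1 0; 0 0 0 0 0 -.1 0'
```

```text
time_s: 42.62
ee_pos: [629.6, -46.3, 108.7]
ee_rot: [180.0, 30.1, 173.3]
force: [0.1, -0.4, -1.7]
gripper_width: 59.9
time_s: 43.0
ee_pos: [630.3, -46.4, 107.4]
ee_rot: [180.0, 30.3, 173.3]
force: [-3.6, 0.4, 5.1]
gripper_width: 60.0
```

```bash
python3 -m jog '0 0 0 0 0 -.1 0; 0 0 0 0 0 -.1 0;0 0 0 0 0 0 0.8;0 0 0 0 0 0 .8; 0 0 0 0 0 0 .8'; python3 -m jog '0 0 0 0 0 0 .8;0 0 0 -.5 .06 .9 .8; 0 0 0 -1.5 .17 2.6 .8; 0 0 0 -2.5 .28 4.3 .8; 0 0 0 -2.5 .28 4.3 .8'; python3 - <<'E'
from h import *
np.set_printoptions(precision=1,suppress=True)
print(env.state()['ee_pos'],env.state()['ee_rot'])
p=camera_params('wrist');w=grab_frame('wrist'); c=proj('wrist',[[625.5,-46,141]],p)[0];print('exp top centre',c)
for q in spotter.trace('prism1_mid','wrist'):
    m=q['region']; print(q['conf'],np.array(q['box']))
cv2.imwrite('pics/p2.png',w[:,:,::-1])
h=cv2.cvtColor(w,cv2.COLOR_RGB2GRAY)
cx,cy=c.astype(int)
for r in range(cy-40,cy+50,5): print(r,' '.join('%3d,%3d'%(w[r,k,0],w[r,k,2]) for k in range(cx-60,cx+64,6)))
E
```

```text
time_s: 43.62
ee_pos: [629.6, -46.3, 105.8]
ee_rot: [180.0, 30.1, 173.3]
force: [0.3, 0.1, 0.4]
gripper_width: 73.1
time_s: 44.25
ee_pos: [568.0, -39.3, 218.0]
ee_rot: [179.9, 30.6, 173.3]
force: [-0.5, -0.4, 0.7]
gripper_width: 73.0
[568.  -39.3 218. ] [179.9  30.6 173.3]
exp top centre [318.  259.3]
0.89 [277.4 215.6  77.6  55.5]
0.73 [ 73.4 125.9 124.6 103.5]
0.58 [267.7 185.8 320.4 144.1]
219 196,183 192,180 195,182  95,104  98,107  81, 22  82, 24  81, 21  79, 21  82, 24  81, 23  80, 21  81, 23  81, 24  83, 26  81, 24  83, 26  96,106  95,106  97,106  99,108
224 189,177 192,179 189,177  96,105  98,107  98, 26  96, 25  99, 29  98, 27  99, 25  98, 26 100, 30  99, 28  99, 29 100, 31 101, 28 101, 31  99,108  98,108  97,107 100,110
229 193,181 187,176 198,184  97,104  96,106  99, 29 100, 29 100, 29 100, 29 101, 31  99, 29  97, 25  99, 28  99, 29 101, 28  98, 28 100, 30  97,109  98,108  98,107  99,109
234 192,181 196,183 185,173 115,118  98,107  98, 28 100, 29  99, 28  98, 28  99, 27  98, 27  99, 30  99, 29  97, 25 101, 30 101, 30 100, 29  99,110  99,111  97,106  97,108
239 190,178 190,
[... 1691 characters left out ...]
, 33  73, 34
289  76, 35  75, 35  75, 34  72, 34  75, 34  74, 34  75, 35  74, 77  68, 69  69, 72  67, 69  69, 70  71, 73  66, 68  70, 58  73, 34  72, 33  72, 32  72, 35  73, 33  72, 31
294  74, 34  72, 32  74, 35  73, 34  75, 36  75, 36  74, 34  73, 76 102,105 109,112 109,112 109,112 107,111  90, 93  91, 68 142, 65 151, 70 156, 73 161, 76 161, 75 164, 77
299 114, 52 130, 60 145, 67 156, 74 163, 76 170, 82 172, 83  73, 74  70, 71 135, 79 170, 82 166, 79  76, 74  71, 72  84, 71 125, 61 120, 77 104, 73  86, 66  70, 60  57, 54
304 161, 77 151, 72 132, 64 109, 57  93, 52  80, 57  58, 44  72, 74  71, 72  53, 57  57, 63  42, 45  71, 75  71, 74  66, 70  41, 45  38, 43  38, 43  43, 46  40, 44  41, 45
```

```bash
python3 - <<'E'
from h import *
delta([473+45,-159.5+6,15+60],187.2,-40)
delta([473,-159.5,15],187.2,-40)
E
```

```text
ROW turn [-0.07 14.06  2.42] shift [-1.964 -4.567 -5.555]
ROW turn [-0.07 14.06  2.42] shift [-3.764 -4.807 -7.955]
```

```bash
python3 -m jog '0 2.1 .3 -1 -1.5 0 1; 0 4.2 .7 -2 -3 0 1; 0 6.3 1 -2 -4.57 0 1; 0 8.4 1.4 -2 -4.57 -1 1; 0 10.5 1.8 -2 -4.57 -3 1'; python3 -m jog '0 2 .3 0 0 -.5 1; 0 3.6 .6 0 0 -.5 1; 0 3.6 .6 0 0 -.5 1'; python3 - <<'E'
from h import *
np.set_printoptions(precision=2,suppress=True)
print(env.state()['qpos'],env.state()['ee_pos'],env.state()['ee_rot']); delta([473,-159.5,15],187.2,-40)
p=camera_params('wrist');print(proj('wrist',[[484.8,-158,44]],p))
w=grab_frame('wrist')
for q in spotter.look_for('prism1_mid','wrist'): print(q['conf'],np.array(q['box']))
E
```

```text
time_s: 44.98
ee_pos: [519.3, -155.0, 138.1]
ee_rot: [-178.4, -22.3, -176.9]
force: [0.2, -0.3, -0.9]
gripper_width: 91.4
time_s: 45.35
ee_pos: [517.6, -153.0, 121.2]
ee_rot: [179.4, -40.6, -172.7]
force: [-0.4, 0.5, -0.8]
gripper_width: 91.0
[ -10.8    40.71   76.44  -11.39  101.89 -106.32] [ 517.59 -153.04  121.22] [ 179.44  -40.57 -172.66]
ROW turn [-0.07 -0.12  0.04] shift [-1.78 -0.26 -4.25]
[[315.82 281.33]]
```

```bash
python3 -m jog '-.07 -.12 .04 -.3 -.1 -2 1; -.07 -.12 .04 -1 -.2 -3.2 1; -.07 -.12 .04 -1.78 -.26 -4.25 1; -.07 -.12 .04 -1.78 -.26 -4.25 1; -.07 -.12 .04 -1.78 -.26 -4.25 0' 35; python3 -m jog '0 0 0 0 0 0 0; 0 0 0 0 0 0 0; 0 0 0 0 0 0 0; 0 0 0 0 0 0 0'; python3 -m jog '0 0 0 0 0 1 0; 0 0 0 0 0 3 0; 0 0 0 0 0 5 0'; python3 - <<'E'
from h import *
delta([480,95,100],173.6,20)
E
```

```text
time_s: 46.08
ee_pos: [474.0, -160.5, 21.9]
ee_rot: [-179.7, -39.4, -173.1]
force: [0.6, -0.1, 0.1]
gripper_width: 84.4
time_s: 46.58
ee_pos: [473.4, -160.2, 20.7]
ee_rot: [-179.8, -39.6, -173.0]
force: [2.4, 0.1, 4.2]
gripper_width: 60.0
time_s: 46.95
ee_pos: [472.4, -159.9, 145.8]
ee_rot: [-179.9, -39.7, -173.0]
force: [-0.6, -1.1, -0.4]
gripper_width: 60.0
ROW turn [  0.09 -11.97  -2.45] shift [ 0.304 10.197 -1.832]
```

```bash
python3 -m jog '0 -2.1 -.4 0 2 0 0; 0.05 -4.2 -.8 0 4 0 0; .06 -6.3 -1.2 0 6 0 0; .07 -8.4 -1.7 .3 8 0 0; .08 -10.5 -2.1 .3 10.2 0 0'; python3 -m jog '0 -1.47 -.35 0 0 -1 0;0 -1.47 -.35 0 0 -1.83 0;0 -1.47 -.35 0 0 -1.83 0;'; python3 - <<'E'
from h import *
print(env.state()['qpos'],env.state()['ee_pos'],env.state()['ee_rot'])
delta([480,95,22],173.6,20)
E
```

```text
time_s: 47.58
ee_pos: [480.7, 96.2, 146.0]
ee_rot: [-179.2, 13.2, 175.3]
force: [1.3, 0.6, -2.3]
gripper_width: 59.9
time_s: 47.95
ee_pos: [478.3, 94.7, 97.8]
ee_rot: [-179.7, 19.9, 173.6]
force: [0.2, -0.2, -0.2]
gripper_width: 59.7
[ 14.9180146    9.81216934 124.61401698 -15.86853845  28.00239211
 -55.76555736] [478.28790041  94.72999711  97.83912918] [-179.68825025   19.85123044  173.62564184]
ROW turn [ 0.05 -0.04  0.02] shift [ 0.068  0.011 -3.034]
```

```bash
python3 -m jog '0 0 0 0 0 -1.5 0; 0 0 0 0 0 -2.8 0; 0 0 0 0 0 -3 0; 0 0 0 0 0 -3 0'; python3 -m jog '0 0 0 0 0 -.15 0; 0 0 0 0 0 -.25 0; 0 0 0 0 0 -.25 0'; python3 -m jog '0 0 0 0 0 -.1 0; 0 0 0 0 0 -.2 0; 0 0 0 0 0 -.2 0'
```

```text
time_s: 48.45
ee_pos: [481.4, 94.9, 25.2]
ee_rot: [-179.8, 20.2, 173.5]
force: [0.8, 0.5, -0.4]
gripper_width: 59.6
time_s: 48.82
ee_pos: [480.4, 94.9, 18.5]
ee_rot: [-179.8, 20.1, 173.6]
force: [-0.0, -0.4, -0.4]
gripper_width: 59.8
time_s: 49.2
ee_pos: [480.1, 94.8, 12.9]
ee_rot: [-179.8, 20.1, 173.6]
force: [0.4, -0.3, -0.4]
gripper_width: 60.1
```

```bash
python3 -m jog '0 0 0 0 0 -.1 0; 0 0 0 0 0 -.2 0; 0 0 0 0 0 -.2 0;0 0 0 0 0 -.2 0'; python3 -m jog '0 0 0 0 0 0 1;0 0 0 0 0 0 1; 0 0 0 0 0 0 1; 0 0 0 0 0 0 1; 0 0 0 -.5 .05 1.4 1';python3 -m jog '0 0 0 -.5 .05 1.4 1; 0 0 0 -1.2 .1 4 1; 0 0 0 -1.2 .1 5 1;0 0 0 -1.2 .1 5 1'; cat > pr.py <<'E'
from h import *
import sys
np.set_printoptions(precision=1,suppress=True)
print(env.state()['ee_pos'],env.state()['ee_rot'])
P=[float(v) for v in sys.argv[1:4]]
p=camera_params('wrist');w=grab_frame('wrist'); c=proj('wrist',[P],p)[0];print('exp top centre',c)
for q in spotter.trace('prism1_mid','wrist'):
    print(q['conf'],np.array(q['box']), [onz('wrist',(q['box'][0]+q['box'][2]/2,q['box'][1]+q['box'][3]/2),22)])
cx,cy=c.astype(int)
for r in range(cy-45,cy+50,5): print(r,' '.join('%3d,%3d'%(w[r,k,0],w[r,k,2]) for k in range(cx-60,cx+64,6)))
E
python3 pr.py 485 95 44
```

```text
time_s: 49.7
ee_pos: [480.5, 94.9, 10.4]
ee_rot: [-179.8, 20.3, 173.5]
force: [-12.6, -0.6, 27.2]
gripper_width: 59.9
time_s: 50.32
ee_pos: [466.7, 95.8, 41.3]
ee_rot: [-179.7, 19.8, 173.6]
force: [0.8, 0.3, 0.8]
gripper_width: 91.3
time_s: 50.82
ee_pos: [439.2, 99.2, 170.8]
ee_rot: [-179.9, 20.4, 173.5]
force: [0.5, -0.9, -0.7]
gripper_width: 91.2
[439.2  99.2 170.8] [-179.9   20.4  173.5]
exp top centre [319.3 233.7]
0.89 [188.9 370.4  45.   44.9] [array([ 775. , -107.7,   22. ])]
188 142,131  77, 72  78, 73 153,142 155,143 133,122  91, 84  75, 70 114,106  91, 84  75, 69 106, 99  90, 82  78, 72 103, 95 129,120 164,153 162,151  72, 66 111,102 144,133
193 146,135 157,146 165,154 156,145 158,146 148,136  71, 64  72, 66  75, 68  67, 62  70, 66  76, 69  72, 66  67, 64  69, 64 141,132 161,149 165,154 154,143 161,150 159,147
198 155,144 162,150 152,141 161,150 157,146  94, 59  70, 27  70, 26  70, 25  68, 23  69, 23  68, 23  71, 26  68, 24  69, 25  81, 42 158,145 161,149 156,146 154,143 160,150
203 149,138 156,145 152,141 158,147 157,146  80, 35  72, 19  71, 18  71, 20  69, 18  71, 20  71,
[... 1955 characters left out ...]
,144 156,145
263 147,136 151,140 155,144 158,147 151,141 157,145 159,148 161,149 155,143 156,145 160,148 153,142 145,135 153,141 158,146 154,142 164,152 161,150 158,148 150,139 160,149
268 158,147 157,148 157,145 151,139 157,145 154,142 155,143 156,145 154,142 156,145 156,144 156,145 154,143 158,147 156,144 157,147 164,153 156,144 157,146 154,143 153,143
273 152,140 153,142 153,142 153,143 158,145 161,150 157,146 152,142 157,145 157,146 161,150 151,141 153,142 152,141 163,150 157,145 157,146 160,148 155,144 156,144 155,146
278 156,143 151,140 151,140 155,144 152,141 156,145 156,145 155,144 151,140 157,146 158,147 160,149 163,151 154,143 158,147 156,145 158,147 160,149 159,148 155,144 157,147
```

```bash
python3 -m jog '.2 2 0 2 0 1 1; .45 4 0 4 0 2 1; .45 4 0 6.4 0 2 1; .45 4 0 6.4 0 2 1'; python3 - <<'E'
from h import *
np.set_printoptions(precision=1,suppress=True)
print(env.state()['ee_pos'],env.state()['ee_rot'])
p=camera_params('wrist');w=grab_frame('wrist')
c=proj('wrist',[[487,93,44],[499.5,93,44],[512,93,22]],p);print(c)
cx,cy=c[0].astype(int)
for r in range(cy-30,cy+36,3): print(r,' '.join('%3d,%3d'%(w[r,k,0],w[r,k,2]) for k in range(cx-40,cx+44,5)))
E
```

```text
time_s: 51.42
ee_pos: [601.1, 97.9, 213.1]
ee_rot: [-179.7, -0.3, 173.4]
force: [-1.1, -0.1, 0.2]
gripper_width: 91.2
[601.1  97.9 213.1] [-179.7   -0.3  173.4]
[[300.1 110.6]
 [301.8 124.6]
 [304.6 138.6]]
80  80, 73  81, 75  82, 75  75, 67  76, 67  73, 64  73, 65  76, 68  74, 64  73, 65  74, 65  76, 67  75, 64  74, 64 151,136 168,155 174,168
83  80, 74  82, 76  79, 74  46, 19  45, 21  46, 20  45, 19  44, 19  45, 18  46, 21  42, 17  45, 20  43, 18  43, 16  62, 28 165,153 175,172
86  79, 74  78, 73  75, 68  42, 12  40, 12  41, 11  42, 10  40, 11  39, 11  40, 10  40, 12  41, 13  40, 12  39, 10  41, 11 168,158 176,171
89  82, 75  84, 77  72, 62  42, 11  37,  6  40, 10  41, 13  41, 12  41, 11  43, 15  40, 11  41, 12  41, 10  37,  6  41, 12 166,157 174,166
92  86, 79  80, 74  64, 46  46, 12  45, 14  46, 10  46, 12  46, 10  45, 11  44, 10  47, 15  45, 13  50, 15  48, 13  46, 12 162,149 174,165
95  85, 78  82, 76  66, 49  51, 14  52, 17  52, 15  53, 17  51, 14  52, 15  52, 14  53, 15  52, 14  50, 12  52, 13  52, 15 164,150 175,165
98  80, 76  84, 79  66, 52  51, 14  48, 11  50, 13  49, 11 
[... 1479 characters left out ...]

131  81, 76  83, 76  84, 77  34, 16  31,  8  29,  8  32, 11  31,  8  27,  3  31, 10  31, 11  34, 10  45, 11  43, 12  32,  9  84, 77 103, 96
134  83, 77  81, 76  81, 76  50, 37  41, 26  40, 23  40, 26  41, 25  40, 25  41, 27  47, 26  52, 26  61, 32  54, 33  42, 28  84, 76  98, 92
137  86, 79  77, 73  81, 75  80, 72  78, 71  80, 72  78, 71  76, 69  80, 73  95, 87 131,121 128,118 145,135 123,114  78, 72  87, 81 100, 93
140  85, 78  84, 76  82, 76  82, 75  78, 72  84, 77  83, 77  93, 87 144,135 167,159 172,161 172,160 174,166 147,137  83, 77  83, 78  95, 88
143  82, 75  81, 76  83, 76  79, 73  85, 77  97, 90 150,138 169,157 175,165 175,165 167,156 176,165 177,170 176,165  82, 77  84, 78  86, 81
```

```bash
python3 - <<'E'
from h import *
np.set_printoptions(precision=1,suppress=True)
c=onz('wrist',(303.5,107),44);print(c)
f=np.array([.994,-.111,0]); t=np.radians(-40); tz=np.sin(t)*f+np.array([0,0,-np.cos(t)])
G=np.array([c[0],c[1],27]); T=G+18.8*tz; print(T)
delta(T-70*tz,173.6,-40); delta(T-[0,0,5],173.6,-40)
E
```

```text
[481.   96.6  44. ]
[469.   98.   12.6]
ROW turn [ 0.9  7.9 -0. ] shift [-3.4 -0.2 -5.9]
ROW turn [ 0.9  7.9 -0. ] shift [-5.2 -0.  -8.2]
```

```bash
python3 -m jog '.22 2 0 -1 0 0 1; .45 4 0 -2 0 -1 1; .67 6 0 -3 -.1 -2.5 1; .9 7.9 0 -3.4 -.2 -4 1; .9 7.9 0 -3.4 -.2 -5.9 1'; python3 - <<'E'
from h import *
print(env.state()['ee_pos'],env.state()['ee_rot'],env.state()['qpos'])
delta([469,98,10],173.6,-40)
E
```

```text
time_s: 52.1
ee_pos: [511.0, 93.2, 67.2]
ee_rot: [-179.7, -40.1, 173.5]
force: [-0.4, 0.3, 0.1]
gripper_width: 91.0
[510.97698052  93.15493532  67.17440474] [-179.71228607  -40.12518801  173.46325005] [  4.61938452  42.26549955  81.7944954    6.91080647  95.5304547
 -80.76077395]
ROW turn [ 0.04 -0.03 -0.01] shift [-1.679  0.194 -2.287]
```

```bash
python3 -m jog '0 0 0 -.7 .1 -1 1; 0 0 0 -1.68 .19 -2.29 1; 0 0 0 -1.68 .19 -2.29 1; 0 0 0 -1.68 .19 -2.29 1; 0 0 0 -1.68 .19 -2.29 0' 35; python3 -m jog '0 0 0 0 0 0 0; 0 0 0 0 0 0 0; 0 0 0 0 0 0 0; 0 0 0 0 0 0 0'; python3 -m jog '0 0 0 0 0 1 0; -.2 -2 0 0 0 3 0; -.44 -4 0 0 0 3 0; -.67 -6 0 0 0 3 0;-.89 -8 0 0 0 3 0';  python3 -m jog '-.22 -2 0 0 0 0 0; -.44 -3.93 0 0 0 0 0; -.44 -3.93 0 .5 0 -1.6 0; -.44 -3.93 0 .5 0 -1.6 0'; python3 - <<'E'
from h import *
print(env.state()['ee_rot']);delta([485,97,16],173.6,20)
E
```

```text
time_s: 52.72
ee_pos: [471.4, 98.4, 14.0]
ee_rot: [-179.8, -39.7, 173.6]
force: [0.0, 0.5, 0.4]
gripper_width: 83.9
time_s: 53.22
ee_pos: [470.9, 98.3, 13.6]
ee_rot: [-179.8, -39.8, 173.6]
force: [1.1, -0.8, 1.6]
gripper_width: 59.8
time_s: 53.85
ee_pos: [471.1, 98.5, 89.2]
ee_rot: [-179.9, 0.9, 173.6]
force: [0.0, 0.0, -0.3]
gripper_width: 59.7
time_s: 54.35
ee_pos: [481.3, 97.9, 46.5]
ee_rot: [-179.7, 19.9, 173.7]
force: [0.4, -0.3, 0.2]
gripper_width: 59.9
[-179.74204413   19.92822593  173.65056207]
ROW turn [ 0.05 -0.02  0.01] shift [ 0.149 -0.037 -1.219]
```

```bash
python3 -m jog '0 0 0 0 0 -.8 0; 0 0 0 0 0 -1.3 0; 0 0 0 0 0 -1.4 0; 0 0 0 0 0 -1.5 0; 0 0 0 0 0 -1.55 0'; python3 -m jog '0 0 0 0 0 0 0; 0 0 0 0 0 0 0;0 0 0 0 0 -.1 0;0 0 0 0 0 -.1 0'
```

```text
time_s: 54.98
ee_pos: [483.8, 98.4, 10.3]
ee_rot: [-179.9, 20.3, 173.6]
force: [0.1, -0.5, -1.2]
gripper_width: 60.0
time_s: 55.48
ee_pos: [483.1, 98.4, 7.0]
ee_rot: [-179.9, 20.2, 173.6]
force: [0.2, -0.4, -1.2]
gripper_width: 60.3
```

```bash
python3 -m jog '0 0 0 0 0 -.06 0; 0 0 0 0 0 -.1 0; 0 0 0 0 0 -.1 0'; python3 -m jog '0 0 0 0 0 0 1;0 0 0 0 0 0 1; 0 0 0 0 0 0 1; 0 0 0 0 0 0 1; 0 0 0 -.3 .03 .9 1'; python3 -m jog '.2 2 0 0 0 2 1; .45 4 0 1 0 3.5 1; .67 6 0 2 -.1 4 1; .67 6 0 3 -.1 4 1; .67 6 0 3.5 -.1 5 1'; python3 - <<'E'
from h import *
np.set_printoptions(precision=1,suppress=True)
print(env.state()['ee_pos'],env.state()['ee_rot'])
p=camera_params('wrist');w=grab_frame('wrist')
c=proj('wrist',[[482,97,44],[494.5,97,44],[507,97,22]],p);print(c)
cx,cy=c[0].astype(int)
for r in range(cy-40,cy+50,4): print(r,' '.join('%3d,%3d'%(w[r,k,0],w[r,k,2]) for k in range(cx-48,cx+54,6)))
E
```

```text
time_s: 55.85
ee_pos: [483.5, 98.4, 5.4]
ee_rot: [-179.9, 20.3, 173.6]
force: [-3.9, -0.7, 9.1]
gripper_width: 59.9
time_s: 56.48
ee_pos: [475.4, 99.0, 26.5]
ee_rot: [-179.8, 20.1, 173.6]
force: [0.4, 0.8, 0.3]
gripper_width: 91.3
time_s: 57.1
ee_pos: [565.8, 95.7, 149.4]
ee_rot: [-179.8, -10.2, 173.5]
force: [-0.0, -0.1, -1.1]
gripper_width: 91.5
[565.8  95.7 149.4] [-179.8  -10.2  173.5]
[[308.6 166.7]
 [310.3 181.7]
 [312.6 197.1]]
126  75, 69  75, 69  80, 73  78, 72  76, 70  80, 73  79, 72  77, 72  77, 71  78, 72 162,153 161,152 161,156 162,156 162,160 161,152 162,151
130  78, 72  79, 73  76, 70  77, 73  79, 72  74, 67  82, 76  80, 73  76, 71  80, 74 162,156 163,152 162,154 162,163 161,154 160,156 162,153
134  75, 69  79, 72  77, 71  78, 71  80, 73  77, 71  77, 71  76, 71  73, 68  79, 74 162,155 161,154 161,153 162,152 163,153 162,153 162,158
138  77, 72  75, 71  75, 70  74, 68  79, 74  73, 68  77, 71  79, 73  75, 70  77, 71 161,150 160,149 161,149 162,155 160,149 161,159 162,155
142  73, 67  77, 71  77, 71  66, 56  53, 37  50, 34  51, 35  52, 36  51, 34  52, 35  94, 71  99, 72 1
[... 1858 characters left out ...]

198  77, 70  79, 73  77, 70  70, 63  38, 20  38, 20  38, 21  40, 22  41, 27  43, 25  41, 26  46, 30  43, 27  43, 25  83, 61 161,150 163,152
202  79, 73  75, 68  77, 70  75, 71  75, 68  76, 71  76, 71  78, 71  81, 75  79, 73  76, 71  78, 72  78, 73  78, 72 156,152 163,154 163,156
206  79, 72  77, 71  78, 72  76, 70  75, 69  78, 72  75, 69  75, 69  80, 73  77, 72  76, 70  78, 71  77, 72  76, 71 131,125 163,156 160,150
210  75, 70  79, 72  75, 69  74, 69  77, 71  76, 71  74, 68  76, 71  78, 72  73, 68  76, 70  80, 74  78, 72  77, 70 117,112 164,163 159,147
214  75, 70  77, 72  77, 70  71, 65  76, 70  75, 70  73, 68  79, 72  74, 67  73, 67  76, 70  80, 73  78, 72  74, 69  95, 87 163,158 163,154
```

```bash
python3 - <<'E'
from h import *
delta([513,93,67],173.6,-40);delta([472.5,98.5,9],173.6,-40)
E
```

```text
ROW turn [0.7  6.03 0.01] shift [-2.208 -0.13  -3.469]
ROW turn [0.7  6.03 0.01] shift [-3.828  0.09  -5.789]
```

```bash
python3 -m jog '.25 2 0 -1 0 0 1; .47 4 0 -2 -.1 -1.5 1; .7 6.03 0 -2.21 -.13 -2.5 1; .7 6.03 0 -2.21 -.13 -3.47 1; .7 6.03 0 -2.21 -.13 -3.47 1'; python3 -m jog '0 0 0 -.7 .1 -1 1; 0 0 0 -1.62 .22 -2.32 1; 0 0 0 -1.62 .22 -2.32 1; 0 0 0 -1.62 .22 -2.32 1; 0 0 0 -1.62 .22 -2.32 0' 35; python3 -m jog '0 0 0 0 0 0 0; 0 0 0 0 0 0 0; 0 0 0 0 0 0 0; 0 0 0 0 0 0 0'; python3 -m jog '0 0 0 0 0 1 0; -.2 -2 0 0 0 3 0; -.44 -4 0 0 0 3 0; -.67 -6 0 0 0 3 0;-.89 -8 0 0 0 3 0';  python3 -m jog '-.22 -2 0 0 0 0 0; -.44 -3.93 0 0 0 0 0; -.44 -3.93 0 .5 0 -1.6 0; -.44 -3.93 0 .5 0 -2.2 0;-.44 -3.93 0 .5 0 -2.5 0'; python3 -c "
from h import *
print(env.state()['ee_rot'],env.state()['ee_pos'])"
```

```text
time_s: 57.78
ee_pos: [506.4, 93.2, 63.5]
ee_rot: [-179.9, -40.6, 173.6]
force: [0.5, 0.2, 0.6]
gripper_width: 91.2
time_s: 58.4
ee_pos: [468.1, 99.2, 10.6]
ee_rot: [179.9, -40.1, 173.7]
force: [0.6, 0.1, 5.7]
gripper_width: 84.2
time_s: 58.9
ee_pos: [467.7, 99.3, 10.6]
ee_rot: [179.9, -40.2, 173.7]
force: [-0.8, -1.0, 5.4]
gripper_width: 59.7
time_s: 59.52
ee_pos: [468.0, 99.2, 85.3]
ee_rot: [179.9, 0.6, 173.7]
force: [0.4, 0.9, -1.1]
gripper_width: 59.6
time_s: 60.15
ee_pos: [479.5, 98.9, 20.9]
ee_rot: [180.0, 19.8, 173.7]
force: [1.1, 1.3, -0.6]
gripper_width: 59.5
[179.99440482  19.79849193 173.66238168] [479.47381798  98.92300102  20.87634211]
```

```bash
python3 -m jog '0 0 0 0 0 -.3 0; 0 0 0 0 0 -.5 0; 0 0 0 0 0 -.58 0; 0 0 0 0 0 -.58 0'; python3 -m jog '0 0 0 0 0 -.05 0; 0 0 0 0 0 -.1 0; 0 0 0 0 0 -.1 0';
```

```text
time_s: 60.65
ee_pos: [480.2, 98.9, 6.0]
ee_rot: [180.0, 19.8, 173.7]
force: [-0.5, -0.0, 0.3]
gripper_width: 59.9
time_s: 61.02
ee_pos: [480.4, 98.9, 4.9]
ee_rot: [180.0, 19.9, 173.6]
force: [-9.5, 0.4, 22.3]
gripper_width: 60.1
```

```bash
python3 -m jog '0 0 0 0 0 .06 0;0 0 0 0 0 .06 1;0 0 0 0 0 .06 1; 0 0 0 0 0 .06 1; 0 0 0 0 0 .06 1'; python3 -m jog '0 0 0 -.3 .03 .9 1; 0 0 0 -.6 .06 2 1;.2 2 0 -.5 0 3 1; .45 4 0 1 0 4 1; .67 6 0 2 -.1 5 1'; python3 -m jog '0 0 0 1.6 0 .6 1;0 0 0 1.6 0 .6 1'; python3 - <<'E'
from h import *
np.set_printoptions(precision=1,suppress=True)
print(env.state()['ee_pos'],env.state()['ee_rot'])
p=camera_params('wrist');w=grab_frame('wrist')
c=proj('wrist',[[480,98,44],[492.5,98,44],[505,98,22]],p);print(c)
cx,cy=c[0].astype(int)
for r in range(cy-32,cy+48,4): print(r,' '.join('%3d,%3d'%(w[r,k,0],w[r,k,2]) for k in range(cx-48,cx+54,6)))
E
```

```text
time_s: 61.65
ee_pos: [481.9, 99.8, 5.5]
ee_rot: [179.9, 19.9, 173.7]
force: [-0.0, 1.8, 6.4]
gripper_width: 91.1
time_s: 62.28
ee_pos: [527.1, 96.6, 126.0]
ee_rot: [-179.8, -7.1, 173.5]
force: [0.4, 0.4, -0.9]
gripper_width: 91.0
time_s: 62.52
ee_pos: [569.6, 96.1, 139.4]
ee_rot: [-179.8, -6.7, 173.4]
force: [0.2, -0.4, -0.8]
gripper_width: 90.8
[569.6  96.1 139.4] [-179.8   -6.7  173.4]
[[307.7 149.7]
 [309.6 165.8]
 [312.1 181.8]]
117  77, 71  78, 71  76, 70  56, 41  60, 45  58, 44  56, 42  56, 41  53, 38  57, 43  86, 72 114, 93 109, 86 110, 85 108, 85 163,156 164,158
121  77, 72  75, 69  74, 68  37,  8  39, 11  36,  9  38, 11  37,  8  36,  8  37, 10  39, 10  63, 16  60, 17  66, 18  66, 17 163,162 164,159
125  77, 71  77, 71  72, 64  37,  8  36,  8  37,  8  38, 10  37,  8  39, 11  39, 11  36,  9  38,  8  40, 14  66, 19  65, 16 158,152 164,154
129  74, 68  76, 71  64, 53  45, 11  47, 15  46, 13  47, 13  46, 14  45, 14  45, 14  44, 10  44, 11  46, 13  79, 23  99, 27 160,154 163,156
133  76, 70  78, 73  67, 53  48, 13  47, 11  49, 14  47, 12  51, 16  49, 16  49, 13  48, 11  49, 13  4
[... 1437 characters left out ...]

177  81, 75  80, 74  79, 73  44, 32  42, 27  44, 27  42, 28  44, 30  40, 31  36, 26  41, 27  44, 30  52, 41  48, 38  47, 35 164,157 164,154
181  76, 70  76, 71  76, 70  75, 70  75, 69  73, 67  75, 70  79, 72  80, 74  75, 70  77, 71  77, 72  79, 72  81, 75  81, 76 163,152 163,154
185  73, 69  76, 70  76, 71  78, 71  76, 71  75, 70  73, 68  79, 73  79, 73  80, 74  75, 69  81, 75  81, 74  83, 77  79, 74 164,155 164,155
189  77, 71  75, 69  74, 70  76, 70  75, 69  78, 72  75, 69  75, 70  83, 76  79, 72  79, 73  80, 75  79, 73  77, 72  82, 77 163,156 165,156
193  78, 71  79, 73  77, 70  78, 71  76, 72  79, 72  76, 71  77, 71  78, 72  74, 70  77, 71  80, 74  77, 73  77, 72  81, 74 158,154 158,148
```

```bash
python3 - <<'E'
from h import *
np.set_printoptions(precision=1,suppress=True)
c=onz('wrist',(309.5,144.5),44);print(c)
f=np.array([.994,-.111,0]); t=np.radians(-30); tz=np.sin(t)*f+np.array([0,0,-np.cos(t)])
T=np.array([c[0],c[1],26])+18.8*tz; print(T)
delta(T-70*tz,173.6,-30); delta(T,173.6,-30)
E
```

```text
[473.1  99.8  44. ]
[463.8 100.9   9.7]
ROW turn [0.6 4.6 0. ] shift [-2.7  0.  -2.7]
ROW turn [0.6 4.6 0. ] shift [-4.1  0.2 -5.2]
```

```bash
python3 -m jog '.3 2 0 -1 0 0 1; .55 4.2 0 -2 0 -1.5 1; .55 4.6 0 -2.7 0 -2.7 1; .55 4.6 0 -2.7 0 -2.7 1; .55 4.6 0 -2.7 0 -2.7 1'; python3 -c "
from h import *
delta([463.8,100.9,8.5],173.6,-30)"
```

```text
time_s: 63.2
ee_pos: [498.7, 96.6, 72.9]
ee_rot: [-179.9, -30.0, 173.6]
force: [0.7, 0.4, -0.3]
gripper_width: 91.3
ROW turn [ 0.02  0.   -0.  ] shift [-1.396  0.171 -2.575]
```

```bash
python3 -m jog '0 0 0 -.7 .1 -1.2 1; 0 0 0 -1.4 .17 -2.57 1; 0 0 0 -1.4 .17 -2.57 1; 0 0 0 -1.4 .17 -2.57 1; 0 0 0 -1.4 .17 -2.57 0' 35; python3 -m jog '0 0 0 0 0 0 0; 0 0 0 0 0 0 0; 0 0 0 0 0 0 0; 0 0 0 0 0 0 0'; python3 -m jog '0 0 0 0 0 2 0; 0 0 0 0 0 4 0; 0 0 0 0 0 6 0'; python3 -m jog '-.22 -2 0 1 1 0 0; -.44 -4 0 2 2 0 0; -.67 -6 0 3 3 0 0;-.89 -8 0 4 3.6 0 0; -1.1 -10 0 5 3.6 0 0'; python3 -m jog '-.22 -1.93 0 0 0 0 0;-.22 -1.93 0 0 0 0 0'; python3 -c "
from h import *
print(env.state()['ee_pos'],env.state()['ee_rot'],env.state()['qpos'])"
```

```text
time_s: 63.82
ee_pos: [464.3, 100.9, 8.6]
ee_rot: [-179.9, -30.0, 173.6]
force: [0.3, 0.2, 2.2]
gripper_width: 83.7
time_s: 64.32
ee_pos: [463.6, 100.9, 8.2]
ee_rot: [-179.9, -30.1, 173.5]
force: [1.1, -0.2, 6.3]
gripper_width: 59.7
time_s: 64.7
ee_pos: [463.4, 100.4, 158.4]
ee_rot: [-179.8, -30.1, 173.5]
force: [1.5, 0.5, -1.5]
gripper_width: 60.0
time_s: 65.32
ee_pos: [589.2, 191.9, 158.0]
ee_rot: [179.9, 20.6, 173.6]
force: [1.0, -1.1, -0.4]
gripper_width: 60.0
time_s: 65.58
ee_pos: [584.6, 189.9, 154.7]
ee_rot: [-179.7, 29.6, 173.8]
force: [-0.3, -0.6, -0.9]
gripper_width: 59.8
[584.55319993 189.85266332 154.71934832] [-179.72281658   29.55176822  173.83100145] [ 25.07255482  14.4475775  111.76228164 -29.7788235   31.55880734
 -36.15166208]
```

```bash
python3 -m jog '0 0 0 1 .07 0 0; 0 0 0 2 .07 0 0; 0 0 0 3.08 .07 -.3 0; 0 0 0 3.08 .07 -1.2 0; 0 0 0 3.08 .07 -1.4 0'; python3 -m jog '0 0 0 0 0 0 0;0 0 0 0 0 0 0'; python3 -c "
from h import *
delta([661.6,191.6,108],173.6,30)"
```

```text
time_s: 66.2
ee_pos: [666.1, 191.5, 120.9]
ee_rot: [-179.9, 29.7, 173.5]
force: [-0.2, -0.2, -1.2]
gripper_width: 59.7
time_s: 66.45
ee_pos: [666.2, 192.6, 123.7]
ee_rot: [179.9, 30.0, 173.5]
force: [0.0, 0.9, 0.3]
gripper_width: 59.7
ROW turn [-0.01  0.    0.01] shift [-0.183 -0.041 -0.627]
```

```bash
python3 -m jog '0 0 0 -.18 -.04 -.2 0; 0 0 0 -.18 -.04 -.4 0; 0 0 0 -.18 -.04 -.6 0; 0 0 0 -.18 -.04 -.6 0'; python3 -m jog '0 0 0 0 0 -.06 0; 0 0 0 0 0 -.12 0; 0 0 0 0 0 -.12 0'; python3 -m jog '0 0 0 0 0 -.06 0; 0 0 0 0 0 -.12 0; 0 0 0 0 0 -.12 0'
```

```text
time_s: 66.95
ee_pos: [660.7, 191.3, 106.8]
ee_rot: [-180.0, 29.9, 173.6]
force: [-0.4, 0.5, -0.8]
gripper_width: 59.8
time_s: 67.32
ee_pos: [661.0, 191.4, 104.4]
ee_rot: [180.0, 29.9, 173.5]
force: [-0.4, -0.3, -1.8]
gripper_width: 60.1
time_s: 67.7
ee_pos: [660.9, 191.4, 101.3]
ee_rot: [180.0, 29.9, 173.6]
force: [-0.6, -0.1, 0.3]
gripper_width: 60.0
```

```bash
python3 -m jog '0 0 0 0 0 -.05 0; 0 0 0 0 0 -.1 0; 0 0 0 0 0 -.1 0'
```

```text
time_s: 68.08
ee_pos: [661.0, 191.4, 98.9]
ee_rot: [180.0, 29.9, 173.5]
force: [-0.3, -0.8, -0.8]
gripper_width: 60.0
```

```bash
python3 -m jog '0 0 0 0 0 -.05 0; 0 0 0 0 0 -.1 0; 0 0 0 0 0 -.1 0'; python3 -m jog '0 0 0 0 0 -.05 0; 0 0 0 0 0 -.08 0; 0 0 0 0 0 -.08 0'
```

```text
time_s: 68.45
ee_pos: [661.6, 191.6, 98.4]
ee_rot: [179.9, 30.1, 173.5]
force: [-3.3, -1.4, 7.9]
gripper_width: 59.6
time_s: 68.82
ee_pos: [661.9, 191.7, 98.1]
ee_rot: [179.9, 30.2, 173.5]
force: [-9.4, -1.3, 15.9]
gripper_width: 60.0
```

```bash
python3 -m jog '0 0 0 0 0 .1 0; 0 0 0 0 0 .1 0.8;0 0 0 0 0 .1 0.8;0 0 0 0 0 .1 .8; 0 0 0 0 0 .1 .8'; python3 -m jog '0 0 0 0 0 0 .8;0 0 0 -.5 .06 .9 .8; 0 0 0 -1.5 .17 2.6 .8; 0 0 0 -2.5 .28 4.3 .8; 0 0 0 -2.5 .28 4.3 .8'; python3 pr.py 656.5 192.3 141 | cut -c1-200
```

```text
time_s: 69.45
ee_pos: [661.0, 191.4, 96.6]
ee_rot: [180.0, 29.9, 173.6]
force: [-1.1, -0.2, -0.2]
gripper_width: 73.2
time_s: 70.08
ee_pos: [599.2, 199.6, 209.1]
ee_rot: [179.7, 30.3, 173.5]
force: [-0.2, 0.1, -0.2]
gripper_width: 73.0
[599.2 199.6 209.1] [179.7  30.3 173.5]
exp top centre [316.6 268.1]
0.67 [  0.  216.4  92.1  60.4] [array([ 713. , -161.3,   22. ])]
223 104,116 103,113 100,113 103,114  96,101  52, 17  49, 14  49, 13  52, 17  50, 12  52, 14  54, 16  54, 16  55, 17  54, 17  53, 12  60, 31 110,121 127,130 205,192 203,190
228 104,114 105,117 103,114 104,115 106, 89 105, 29 105, 31 103, 29 105, 31 105, 30 105, 31 105, 29 105, 30 106, 32 107, 31 106, 32 107, 34 109,123 156,151 201,189 209,196
233 103,112 102,112 105,114 105,116 105, 85 106, 30 106, 30 104, 30 106, 32 105, 30 105, 30 106, 30 104, 29 106, 31 106, 32 107, 33 108, 33 110,123 180,170 205,192 203,191
238 102,112 102,112 104,115 102,113 103, 81 104, 28 107, 32 106, 31 106, 31 106, 31 106, 29 107, 30 104, 30 106, 32 107, 32 106, 31 108, 31 109,121 195,182 203,191 199,187
243 105,115 100,111 103,115 106,117 104, 7
[... 1837 characters left out ...]
,190 207,194
298 160, 76 150, 71 137, 64 119, 57  97, 47 158, 75 184, 88  77, 79  70, 73  71, 73  75, 78  71, 74  71, 72  72, 75 147,140 203,190 200,188 197,185 203,190 203,190 202,189
303  59, 66  37, 41  41, 47  41, 48  42, 48  71, 53 182, 87  77, 78 120,123 175,171 183,178 176,172 124,128  86, 89 134,129 204,192 202,190 202,189 204,191 200,188 203,189
308  49, 57  40, 46  42, 48  41, 48  43, 49  43, 48 180, 88  78, 80  74, 76 195,183 201,188 203,190  79, 82  74, 76 116,113 204,192 202,189 197,185 204,191 200,186 190,178
313  72, 56  56, 62  47, 54  55, 62  54, 60  52, 58 173, 86  76, 80  75, 76 141,135 148,140 139,133  77, 79  74, 77  87, 87 163,142 158,136 158,137 162,139 161,138 165,144
```

```bash
python3 -m jog '0 0 0 -2 0 2 .8; 0 0 0 -4 -1 4 .8; .45 4 0 -6 -2 5 .8; .67 6 0 -7 -2 5 .8; .67 6 0 -8 -2 5 .8'; python3 - <<'E'
from h import *
np.set_printoptions(precision=1,suppress=True)
print(env.state()['ee_pos'],env.state()['time_s'])
sd=grab_frame('side');tp=grab_frame('top')
up=lambda i,w_,h_:cv2.resize(i,(w_,h_),interpolation=cv2.INTER_CUBIC)
a=up(sd[165:285,275:415],700,600); b=up(tp[120:215,225:395],780,436)
cv2.imwrite('pics/fin.png',np.vstack([up(a,400,343)if 0 else a])[:,:,::-1])
cv2.imwrite('pics/fint.png',b[:,:,::-1])
for n in ('jar','calculator','tape','spool','pencup','stapler'):
    r=spotter.look_for(n,'top'); print(n,[ (np.array(q['box']),round(q['conf'],2)) for q in r[:1]])
for q in spotter.look_for('prism1_mid','side'): print(q['box'],q['conf'])
print(proj('side',[[625.5,-46,119],[656,192.3,119]]),proj('top',[[625.5,-46,141],[656,192.3,141]]))
E
```

```text
time_s: 70.8
ee_pos: [398.1, 147.9, 330.2]
ee_rot: [180.0, -0.5, 173.5]
force: [0.1, -0.5, -1.0]
gripper_width: 72.9
[398.1 147.9 330.2] 70.8
jar [(array([134.5, 227.7,  36.1,  26.8]), 0.8)]
calculator [(array([421.8, 180.1,  37. ,  56.8]), 0.64)]
tape []
spool [(array([330.8, 292.4,  29.7,  25.7]), 0.7)]
pencup [(array([173.6, 185.5,  33.3,  29.1]), 0.63)]
stapler [(array([497.5, 206.2,  22.2,  46.3]), 0.74)]
[343.9, 220.4, 28.3, 25.9] 0.9
[[357.2 233.7]
 [307.  196.9]] [[357.1 199.5]
 [250.9 183.1]]
```

View pics/fin.png

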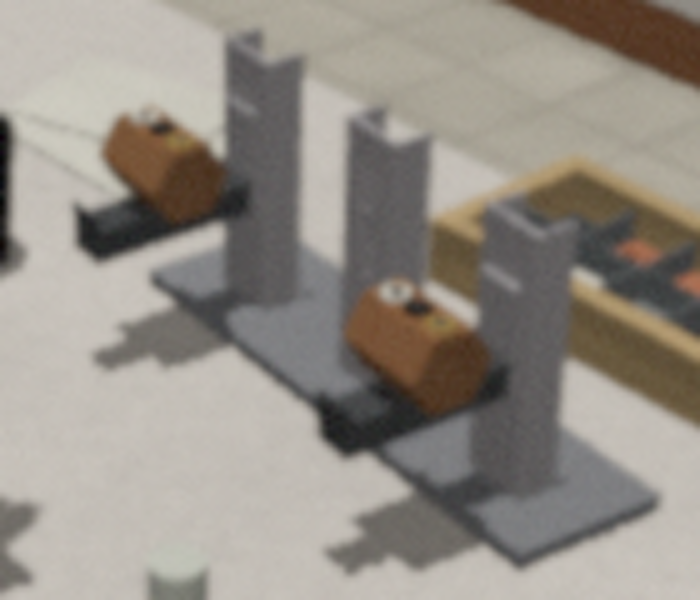

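The final picture shows both arms mounted level in the left and right uprights. A prism lies crossways on each, buttons up, at (165,165) and (420,340) in the crop. The robot is clear.

```bash
python3 -c "
from workcell import env
print(env.job_done(), env.state()['time_s'])"
```

```text
the job is handed in; nothing more can be done
the job is handed in; nothing more can be done
```

I mounted both display arms, set a prism button-up across each, and handed the job in after about 71 s of robot time; no verdict was reported. Only two arms were on the counter. One is locked in the left upright and the other in the right upright.

- **Arms:** The first try at the right upright failed. The bar slipped in the grip and the arm fell off nose-down after I let go. I picked it up and set it back on the table. I then re-hooked it, finding the slot's sides by touch. I pressed both arms down with 39–47 N on the bar top. They looked level in the last side picture. An earlier brightness check of that view put both within about 1–3 pixels of the locked position (1 pixel is about 2.3 mm).
- **Prisms:** One prism took a single roll. The other's button face was hidden, and my first roll went the wrong way, so it took four. The wrist camera saw the three buttons on top of both prisms, centred within about 1–3 pixels of the target.
- **Bystanders:** In the last check the jar, calculator, pen cup and stapler were found where they started. The tape was not detected, and the box reported for the spool was where the tape lies, so neither was confirmed there. A spool-coloured object does appear in the final picture, and the robot was not known to have touched either.

At hand-in the gripper was clear of the stand.

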